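Zero the gauge and press a module home behind the contact lip

TASK

Check the contact pressure of the test nest with the heatsinked module: first turn the bezel of the dial gauge until its zero mark stands under the needle's tip, and leave it so. Then lay the module flat in the nest and slide its contact edge in under the metal lip, against the sprung contacts, until it stops fully home. Finish while still holding it pressed home for the reading (the contacts push it out as soon as it is let go), and leave the other things on the mat where they are.

Things in the scene. Friction and masses are not known exactly. Their poses are not given: they have to be found in the camera images.
- jig: Cream base 290 (x) x 120 (y) x 45 mm high, fixed on the 3 mm mat, turned up to 14 degrees. Origin: centre of its underside; x away from the robot, y to its left, z up. On its top along the centre line, from the robot outwards: open nest plate, guides, lip, gauge clamp (63 mm high), dial gauge lying face up (73 mm high).
- nest_front (a point): On the nest floor and centre line, jig frame -65, 0, 50 mm; axes as the jig's. The floor is a black plate, 78 mm wide (y), from x -125 on, open on top and at the sides as far as the guides: two 5.5 mm high bars, 54 mm apart from x +6 on, with a funnel mouth (68 mm wide at x -16) facing the robot.
- lip_front (a point): Middle of the lip bar's front face, at its lower edge (jig frame 20, 0, 55.5 mm). The lip is a fixed aluminium bar, 26 mm deep (x), 6 mm thick, across the guides, 5 mm clear above the nest floor. Its thin up-turned front edge reaches 8 mm nearer the robot, there 11 mm above the floor, and leads an edge in.
- nest_stop (a point): On the nest floor and centre line, at the two hard stops hidden under the lip (jig frame 34, 0, 50 mm), either side of the contact bar. Axes as the jig's. The module's contact edge is home when it is here, 14 mm in behind the lip's front face.
- contact_bar (a joint): Travel (m) of the sprung contact bar (36 mm wide) under the lip: 0 at rest, 4 mm proud of the hard stops; 0.004 with a module home. Pushes towards the robot with about 2 N at first touch, 5 N at home; then the stops give a sharp rise. It drives the gauge: pressed home, the needle swings 138 degrees clockwise from above.
- bezel (a joint): Turn (rad) of the gauge's bezel, anticlockwise from above positive: a knurled steel ring, diameter 52, 10.5 mm tall (63 to 73 mm above the jig's underside), that carries the white dial. Range -2 to 2; stays where left (0.04 N m). At 0 the zero mark is under the resting needle. Starts at 0.5 to 1.3: turn it clockwise.
- bezel_centre (a point): Centre of the bezel, at mid-height: jig frame 98, 0, 68 mm, so 23 mm above the base's top. The clamp and lip stand on the robot's side of it (nearest face 35 mm from the centre); the sides across y are free, fingers may reach down to the base's top.
- needle_tip (a point): Tip of the gauge's thin black needle, 19 mm from the bezel's centre; at rest it points straight away from the robot along the jig's x. Its short tail points the other way. Under the window.
- zero_mark (a point): Point of the dial's zero mark that lies under the needle's tip when zeroed: 19 mm from the centre. The mark is the one long, thick black bar on the dial; the others are short and thin, 18 degrees (6 mm) apart. It turns with the bezel.
- module: Module of about 120 g (84 to 160) loose on the mat: green board 90 (x) x 50 (y) x 3 mm, finned aluminium heatsink 36 (x) x 30 (y) x 30 mm high fixed on its rear half, centred at x -22. Origin: centre of the board's underside; x towards the bare contact edge with its row of pads, z up. Grip the heatsink, across x or y.
- module_edge (a point): Middle of the board's contact edge, at its underside (module frame 45, 0, 0 mm). The heatsink's front is 49 mm behind it, so 35 mm from the lip bar when the module is home.
- heatsink_top (a point): Centre of the heatsink's top (module frame -22, 0, 33 mm).
- spare_heatsink: Bystander: a loose heatsink without a board, 40 x 50 x 22 mm. Origin: centre of its underside.
- flux_jar: Bystander: a white jar, 54 mm in diameter, 45 mm high. Origin: centre of its underside.
- solvent_bottle: Bystander: a square translucent bottle with a steel lid, 62 x 62 x 101 mm. Origin: centre of its underside.
- brush: Bystander: a small brush, 160 mm long, lying on the mat. Origin: centre of its underside.

How it is judged:
On the way, in this order (a step that is already met when the one before it is completed fails the run):
1. the dial's zero mark stands under the needle's tip, with nothing on the contacts (horizontal distance between needle_tip and zero_mark below 0.0025 m and value of joint contact_bar below 0.0005 m), for 0.3 s.
2. the module lies flat with its contact edge fully home behind the lip (x of module_edge in the frame of nest_stop above -0.0015 m and z of module_edge in the frame of nest_stop below 0.003 m and value of joint contact_bar above 0.003 m), for 0.3 s.
At the end, for the whole second after the job is handed in: Module flat and square in the nest (3.4 deg), contact edge under the lip within 1.5 mm of the stops and 5 mm of the centre line, contact bar in more than 3 mm, fingers still holding it (over 1.5 N), at rest; bezel still within 0.13 rad of zero (under half a dial division) (all of step 2 and x of module_edge in the frame of nest_stop below 0.003 m and y of module_edge in the frame of nest_stop between -0.005 and 0.005 m and z of module_edge in the frame of nest_stop above -0.002 m and angle between the x axis of module and the x axis of jig, either way round below 0.06 rad and angle between module's own z axis and vertical below 0.06 rad and contact force between the fingers and module above 1.5 N and linear speed of module below 0.01 m/s and value of joint bezel between -0.13 and 0.13 rad); the arm keeps its last pose, push and grip.
It fails at once if a bystander is pushed more than 20 mm from its place (distance of any of spare_heatsink, flux_jar, solvent_bottle, brush from where it was at the start of the episode above 0.02 m).
It also fails if it takes over 58 s, if anything falls off the work surface, if the arm or the gripper's body presses on something with over 40 N, if the wrist force passes 120 N, or if a joint passes its speed limit or range.

ROBOT

A 7-joint arm with a two-finger parallel gripper is mounted at the origin on the work surface. World frame = base frame: x ahead of the robot, y to its left, z up, the work surface at z = 0. Lengths are in m, angles in rad, forces in N, time in s.
With the tool pointing down it reaches from about 0.4 to 0.85 m from the base axis. Payload 10.4 kg.
Tool frame: the origin (TCP) lies on the centre line of the jaws, within the pads' length; the fingertips stand 22 mm ahead of it and the grasp point (between the pads) lies 3 mm ahead of it; x points along the fingers, y is the direction in which the jaws open and shut, and the axes are right-handed (so a half turn about x gives the same grasp; the last joint's range is limited). The gripper opens to 87 mm and grips with 3 to 60 N. Pads are 19 mm wide; open, the fingers measure 117 mm over their backs; the gripper's body (75 mm by 190 mm) begins 51 mm behind the grasp point.
Start: joints at [-1.143, 0.332, -0.065, 1.46, 0.022, 1.35, -0.088], TCP at [0.272, 0.563, 0.245] pointing down, gripper open.
Joint ranges: [-2.6, 2.6], [-0.5, 2.12], [-1.47, 1.34], [0.16, 2.42], [-1.27, 4.41], [0.06, 2.06], [-2.6, 2.6]. Speed limits (rad/s): [2.22, 2.22, 2.79, 2.79, 3.14, 3.14, 3.14].

INTERFACE

Orientations are given as a unit quaternion [x, y, z, w].
In Python, from bench import * gives the robot as it stands.
- The arm moves only by the tool arm_command, never from a script. Its argument "targets" is one flat list of numbers, 7 for each row, row after row: the turn, a rotation vector about the tool's x, y, z in units of 45 degrees (1.0 is 45 degrees), then the shift along the tool's x, y, z in units of 25 mm (1.0 is 25 mm), then the opening, from 0 (shut) to 1 (fully open). In form: [wx, wy, wz, tx, ty, tz, fingers, wx, wy, wz, tx, ty, tz, fingers, ...]. A call has 1 to 12 rows; each row shifts and turns the pose as measured when the row begins, along the tool's axes as they then stand; what a row does not reach is not made up. A row lasts 1/12 s, in which the tool goes at most 41.7 mm and 7.16 degrees, less where a joint would pass 70% of its speed; a pose out of reach is approached as far as the arm can. A call with a number of a shift or a turn outside -1 to 1 is refused whole. A call with a gripper value outside its range is refused whole. The fingers move at their own pace and stop on an object; "newtons" is the grip in N (left out, the last holds). Time passes only in rows, so rows that do not move let the fingers close. It gives the time, the measured TCP pose, the force and the opening at its end, in the units of the state.
- read_state(): the state, without advancing time (a new reading comes with each control period).
- camera(name): name is "side" or "top" or "wrist"; returns the picture (400x640x3 uint8, red, green, blue); there is no depth.
- calibration(name): a dict with "camera_matrix" (3x3 intrinsics, pixels), "D" ([k1, k2, p1, p2, k3] as OpenCV has them; the pictures are not rectified), "R" (3x3) and "t" (3): a world point X has camera coordinates R X + t; the wrist camera has in their place "tool_from_camera" (4x4, takes a point from camera to tool coordinates, whose origin is the TCP and whose axes are the tool frame's). Camera axes: x right, y down, z forward; pixel columns grow to the right and rows downward; lengths in m; the calibration is good to about 2 mm. A picture is of the moment at which its call begins: read the wrist's pose just before it. calibration takes no time and is no camera call.
- close_job(): hands the job in, once; it reports no verdict.
The state is a dict: "time": time; "joint_positions": joint angles; "joint_vel": joint speeds; "joint_torque": joint torques, N m; "ee_pos": TCP position; "eef_rot": TCP orientation; "ft_force": force on the tool from outside, world axes, zero at the start; "torque": the same for the moment, N m; "width": finger opening in m.
Only numpy, scipy, OpenCV 4.12 (cv2) and the standard library are available. Lean on these libraries where they do the work, as an engineer would, in place of code of your own. Each camera call takes 0.05 s, during which the arm holds its last target.

## Working session

There is one attempt and no reset: what is moved stays moved. The work goes in short steps, Python scripts to look and compute and a tool call to move; the robot and the scene stay as the last step left them, time stands still between calls to the robot, and variables do not carry over. Pictures are saved under pics/ and viewed, and the job is handed in when it is done.

Besides the shell and the picture viewer there is one more tool, called after "Request:" as name(argument=value, ...) on one line, values as JSON. arm_command: Moves the arm, as the interface text tells. Shifts and turns lie within -1 to 1; 1 stands for 25 mm of shift or 45 degrees of turn. Its arguments: {"type":"object","properties":{"targets":{"type":"array","items":{"type":"number","minimum":-1,"maximum":1}},"newtons":{"type":"number"}},"required":["targets"]}

```bash
ls; mkdir -p pics; python3 - <<'E'
from bench import *
import cv2
s=read_state()
print(s)
for n in ["side","top","wrist"]:
    im=camera(n); cv2.imwrite(f"pics/{n}0.png",im[:,:,::-1]); c=calibration(n); print(n,c)
E
```

```text
pics
{'time': 0.0, 'joint_positions': array([-1.14259387,  0.3328673 , -0.06472324,  1.46094459,  0.02160855,
        1.34990266, -0.08848431]), 'joint_vel': array([-3.31855157e-04,  1.16322110e-04, -3.86645825e-04, -5.38671995e-04,
        6.10250076e-04,  2.01074119e-06,  6.89081971e-04]), 'joint_torque': array([-8.32818805e-04, -6.23244596e+01,  2.44930893e-02, -3.89892340e+01,
       -6.13058964e-02,  3.95702664e-02,  1.14020575e-04]), 'ee_pos': array([0.27214263, 0.56224016, 0.24375528]), 'eef_rot': array([ 0.15751951,  0.68931409, -0.15851178,  0.68913547]), 'ft_force': array([ 0.55267935,  0.09788679, -0.62807286]), 'torque': array([ 0.04355541, -0.00633271,  0.04138837]), 'width': 0.0869519131610053}
side {'camera_matrix': array([[429.20873776,   0.        , 321.62594403],
       [  0.        , 429.20873776, 201.85565118],
       [  0.        ,   0.        ,   1.        ]]), 'D': array([0.00876546, 0.        , 0.        , 0.        , 0.        ]), 'R': array([[ 9.58719383e-01, -2.84353886e-01,  1.06699915e-04],
       [-2.00576944e-01, -6.76525337e-01, -7.08577701e-01],
     
[... 525 characters left out ...]
14e-04, -9.82460678e-01]]), 't': array([-0.02307326,  0.57242196,  1.03255213])}
wrist {'camera_matrix': array([[297.95151096,   0.        , 324.06835031],
       [  0.        , 297.95151096, 199.98246145],
       [  0.        ,   0.        ,   1.        ]]), 'D': array([-0.00672757,  0.        ,  0.        ,  0.        ,  0.        ]), 'tool_from_camera': array([[ 1.26449396e-03, -2.84034351e-01,  9.58813271e-01,
        -1.39242277e-01],
       [ 9.99998823e-01,  1.19221849e-03, -9.65632718e-04,
        -9.14625982e-04],
       [-8.68842044e-04,  9.58813363e-01,  2.84035525e-01,
        -7.77186176e-02],
       [ 0.00000000e+00,  0.00000000e+00,  0.00000000e+00,
         1.00000000e+00]])}
```

View pics/top0.png

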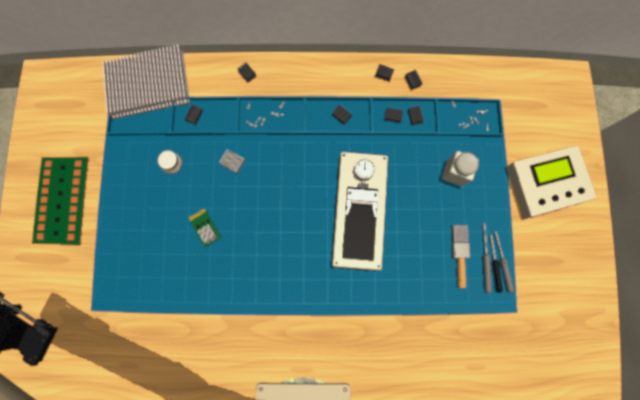

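View pics/side0.png

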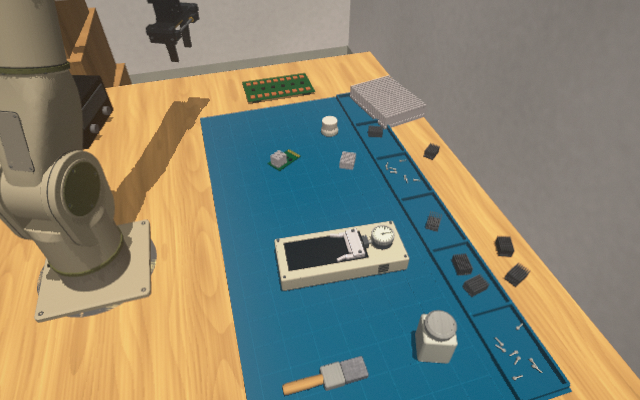

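View pics/wrist0.png

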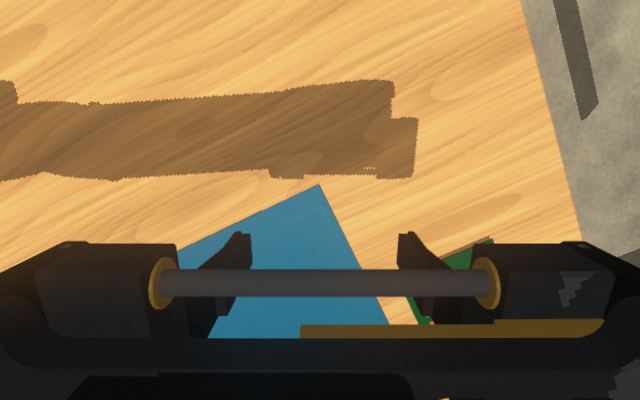

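```bash
cat > h.py <<'E'
import numpy as np, cv2
from scipy.spatial.transform import Rotation as Rn
def ray(cal,px,pose=None):
    u=cv2.undistortPoints(np.array(px,float).reshape(-1,1,2),cal["camera_matrix"],cal["D"]).reshape(-1,2)
    d=np.c_[u,np.ones(len(u))]
    if "R" in cal:
        R,t=cal["R"],cal["t"]; return -R.T@t, d@R
    T=cal["tool_from_camera"]; p,q=pose; A=Rn.from_quat(q).as_matrix()
    return A@T[:3,3]+p, d@(A@T[:3,:3]).T
def atz(cal,px,z,pose=None):
    o,d=ray(cal,px,pose); z=np.broadcast_to(np.array(z,float),(len(d),))
    return o+d*((z-o[2])/d[:,2])[:,None]
def proj(cal,X,pose=None):
    X=np.array(X,float).reshape(-1,3)
    if "R" in cal: R,t=cal["R"],cal["t"]
    else:
        T=cal["tool_from_camera"]; p,q=pose; A=Rn.from_quat(q).as_matrix()
        Rw=A@T[:3,:3]; o=A@T[:3,3]+p; R=Rw.T; t=-R@o
    return cv2.projectPoints(X,cv2.Rodrigues(R)[0],t,cal["camera_matrix"],cal["D"])[0].reshape(-1,2)
E
python3 - <<'E'
import cv2
t=cv2.imread("pics/top0.png"); s=cv2.imread("pics/side0.png")
cv2.imwrite("pics/t_jig.png",cv2.resize(t[145:275,325:395],None,fx=6,fy=4.6*1.0,interpolation=cv2.INTER_CUBIC)[:600])
cv2.imwrite("pics/t_mod.png",cv2.resize(t[140:260,150:260],None,fx=5,fy=5,interpolation=cv2.INTER_CUBIC))
cv2.imwrite("pics/s_jig.png",cv2.resize(s[215:295,270:415],None,fx=5,fy=5,interpolation=cv2.INTER_CUBIC))
cv2.imwrite("pics/s_mod.png",cv2.resize(s[110:180,260:370],None,fx=7,fy=7,interpolation=cv2.INTER_CUBIC))
E
```

```text
(no output)
```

View pics/t_jig.png

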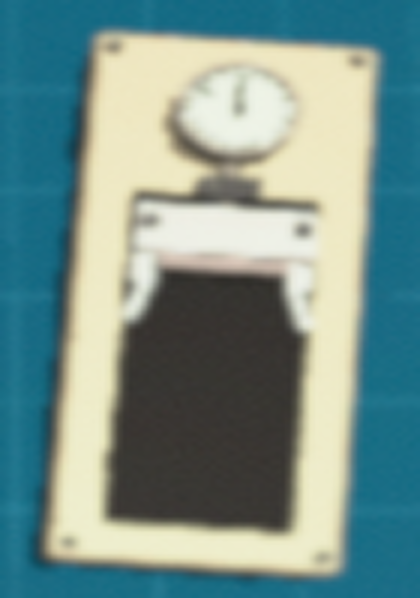

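View pics/t_mod.png

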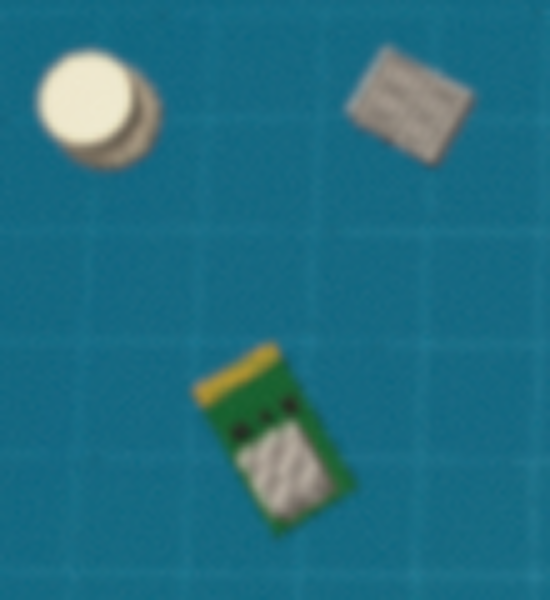

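View pics/s_jig.png

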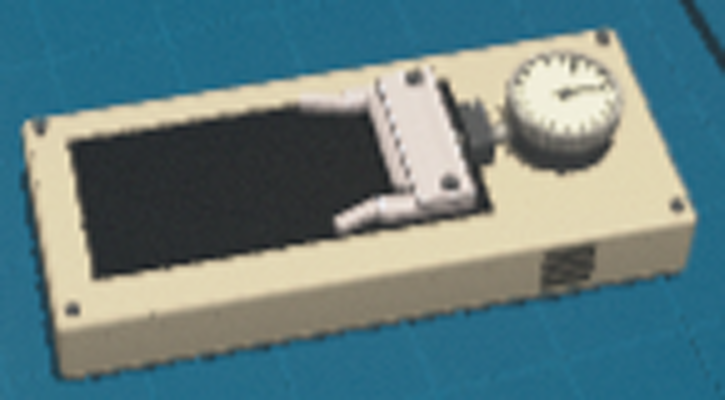

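View pics/s_mod.png

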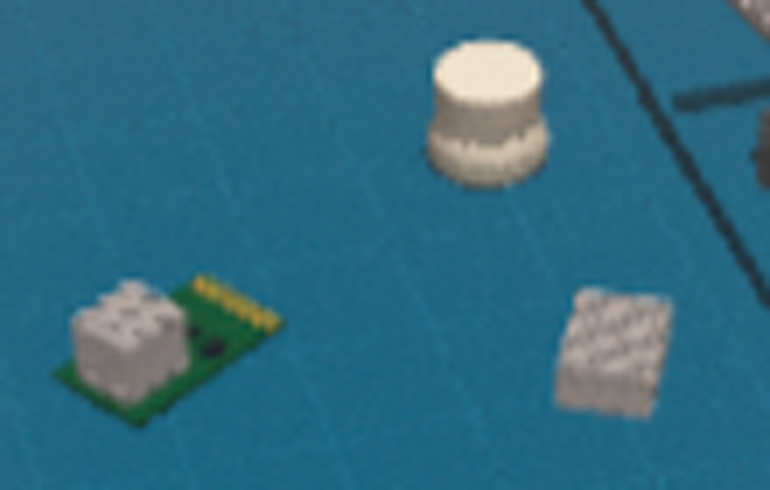

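```bash
python3 - <<'E'
from bench import *
from h import *
from scipy.optimize import least_squares
T=calibration("top"); S=calibration("side")
def up(c,o,f): return [((c[0]+.5)/f[0]-.5+o[0]),((c[1]+.5)/f[1]-.5+o[1])]
tj=[up(c,(325,145),(6,4.6)) for c in [(95,33),(380,50),(342,575),(45,560)]]
sj=[up(c,(270,215),(5,5)) for c in [(612,28),(697,212),(55,330),(22,122)]]
P=np.array([[.145,.06,.045],[.145,-.06,.045],[-.145,-.06,.045],[-.145,.06,.045]])
print(atz(T,tj,.048).round(4)); print(atz(S,sj,.048).round(4))
def tf(p,P,z0=.003):
    c,s=np.cos(p[2]),np.sin(p[2]); return np.c_[p[0]+c*P[:,0]-s*P[:,1],p[1]+s*P[:,0]+c*P[:,1],P[:,2]+z0]
for w in [(1,1),(1,0),(0,1)]:
    f=lambda p:np.r_[w[0]*(proj(T,tf(p,P))-tj).ravel(),w[1]*(proj(S,tf(p,P))-sj).ravel()]
    r=least_squares(f,[.6,-.1,0]); print("jig",w,r.x.round(4),np.abs(r.fun).max())
# module: board corners on top z=3mm, heatsink top
tm=[up(c,(150,140),(5,5)) for c in [(275,342),(192,390),(280,535),(357,488)]]
sm=[up(c,(260,110),(7,7)) for c in [(286,322),(203,275),(138,425),(55,375)]]
# top: (275,342) is +x -y? 
print(atz(T,tm,.006).round(4)); print(atz(S,sm,.006).round(4))
M=np.array([[.045,-.025,.003],[.045,.025,.003],[-.045,.025,.003],[-.045,-.025,.003]])
Ms=M[[0,1,3,2]]
for w in [(1,1),(1,0),(0,1)]:
    f=lambda p:np.r_[w[0]*(proj(T,tf(p,M))-tm).ravel(),w[1]*(proj(S,tf(p,Ms))-sm).ravel()]
    r=least_squares(f,[.5,.2,.4]); print("mod",w,r.x.round(4),np.abs(r.fun).max())
E
```

```text
[[ 0.6896 -0.094   0.048 ]
 [ 0.6807 -0.2153  0.048 ]
 [ 0.3929 -0.1919  0.048 ]
 [ 0.4009 -0.0713  0.048 ]]
[[ 0.6897 -0.0947  0.048 ]
 [ 0.6819 -0.2089  0.048 ]
 [ 0.3931 -0.1891  0.048 ]
 [ 0.4037 -0.0718  0.048 ]]
jig (1, 1) [ 0.5416 -0.1421 -0.0769] 1.4541559626018739
jig (1, 0) [ 0.541  -0.1431 -0.0784] 0.4623370380847973
jig (0, 1) [ 0.5422 -0.1407 -0.0749] 1.0108246635510625
[[0.5499 0.2568 0.006 ]
 [0.5244 0.2994 0.006 ]
 [0.4498 0.2497 0.006 ]
 [0.4743 0.2108 0.006 ]]
[[0.5514 0.2601 0.006 ]
 [0.525  0.3017 0.006 ]
 [0.4763 0.2122 0.006 ]
 [0.45   0.2534 0.006 ]]
mod (1, 1) [0.5    0.2548 0.5659] 0.8179892746890118
mod (1, 0) [0.4996 0.2542 0.5636] 0.6892609332504094
mod (0, 1) [0.5007 0.2569 0.5702] 0.2442951751787632
```

```bash
python3 - <<'E'
from bench import *
from h import *
s=read_state(); A=Rn.from_quat(s["eef_rot"]).as_matrix(); print(A.round(3)); print(s["ee_pos"],s["time"])
E
```

```text
[[-0.     0.436  0.9  ]
 [-0.001  0.9   -0.436]
 [-1.    -0.001  0.   ]]
[0.27219781 0.56232143 0.24396242] 0.15
```

Request:
arm_command(targets=[0,0,0,0,-0.74,0.98,1,0,0,0,0,-0.74,0.98,1,0,0,0,0,-0.74,0.98,1,0,0,0,0,-0.74,0.98,1,0,0,0,0,-0.74,0.98,1,0,0,0,0,-0.74,0.98,1,0,0,0,0,-0.74,0.98,1,0,0,0,0,-0.74,0.98,1,0,0,0,0,-0.74,0.98,1,0,0,0,0,-0.74,0.98,1,0,0,0,0,-0.74,0.98,1,0,0,0,0,-0.74,0.98,1])

```text
time: 1.15
ee_pos: [0.4411, 0.2253, 0.2395]
eef_rot: [0.152, 0.692, -0.155, 0.688]
ft_force: [0.9, 0.7, -0.8]
width: 0.0871
```

Request:
arm_command(targets=[0,0,0,0,-0.74,1,1,0,0,0,0,-0.74,1,1,0,0,0,0,-0.74,1,1,0,0,0,0,-0.74,1,1,0,0,0,0,-0.74,1,1,0,0,0,0,-0.74,1,1,0,0,0,0,-0.74,1,1,0,0,0,0,-0.74,1,1,0,0,0,0,-0.74,1,1,0,0,0,0,-0.74,1,1,0,0,0,0,-0.74,1,1,0,0,0,0,-0.74,1,1])

```text
time: 2.15
ee_pos: [0.6236, -0.1208, 0.2379]
eef_rot: [0.151, 0.693, -0.154, 0.688]
ft_force: [0.5, 0.5, 0.3]
width: 0.0869
```

```bash
cat > look.py <<'E'
from bench import *
from h import *
import sys,pickle
def look(n,name="wrist"):
    s=read_state(); im=camera(name); cv2.imwrite(f"pics/{n}.png",im[:,:,::-1]); pickle.dump(s,open(f"pics/{n}.pkl","wb"))
    print(s["time"],s["ee_pos"].round(4),s["joint_positions"].round(3),s["ft_force"].round(1),s["width"].round(4)); A=Rn.from_quat(s["eef_rot"]).as_matrix(); print(A.round(3).tolist(), "yaw_y",np.degrees(np.arctan2(A[1,1],A[0,1])).round(2))
if __name__=="__main__": look(sys.argv[1],*(sys.argv[2:]))
E
python3 look.py w1
```

```text
Traceback (most recent call last):
  File "look.py", line 7, in <module>
    if __name__=="__main__": look(sys.argv[1],*(sys.argv[2:]))
                             ~~~~^^^^^^^^^^^^^^^^^^^^^^^^^^^^^
  File "look.py", line 6, in look
    print(s["time"],s["ee_pos"].round(4),s["joint_positions"].round(3),s["ft_force"].round(1),s["width"].round(4)); A=Rn.from_quat(s["eef_rot"]).as_matrix(); print(A.round(3).tolist(), "yaw_y",np.degrees(np.arctan2(A[1,1],A[0,1])).round(2))
                                                                                              ^^^^^^^^^^^^^^^^
AttributeError: 'float' object has no attribute 'round'
```

View pics/w1.png

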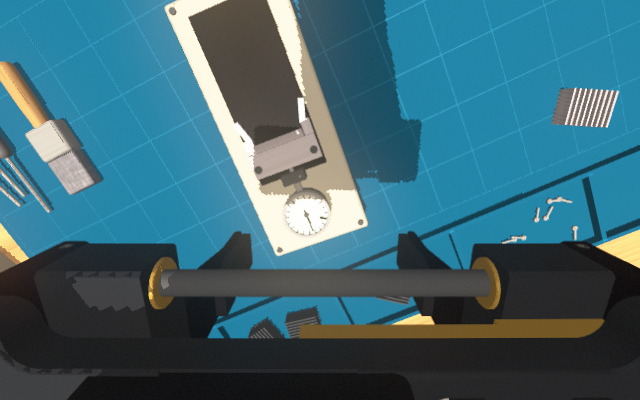

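```bash
sed -i 's/s\["width"\].round(4)/round(s["width"],4)/' look.py
python3 - <<'E'
from bench import *
from h import *
import pickle
s=pickle.load(open("pics/w1.pkl","rb")); c=calibration("wrist"); pose=(s["ee_pos"],s["eef_rot"])
print(s["joint_positions"].round(3))
im=cv2.imread("pics/w1.png")
cv2.imwrite("pics/w1z.png",cv2.resize(im[180:250,270:350],None,fx=8,fy=8,interpolation=cv2.INTER_CUBIC))
a=-.077; J=lambda p:np.array([.5416+np.cos(a)*p[0]-np.sin(a)*p[1],-.1421+np.sin(a)*p[0]+np.cos(a)*p[1],p[2]+.003])
for p in [(.098,0,.073),(.117,0,.072),(.145,.06,.045),(.145,-.06,.045),(-.145,-.06,.045)]: print(p,proj(c,J(p),pose).round(1))
E
```

```text
[-0.243  0.383  0.479  1.458 -0.174  1.351  1.381]
(0.098, 0, 0.073) [[307.8 214.3]]
(0.117, 0, 0.072) [[314.2 229.5]]
(0.145, 0.06, 0.045) [[371.  225.3]]
(0.145, -0.06, 0.045) [[277.4 257.3]]
(-0.145, -0.06, 0.045) [[161.5   3.8]]
```

View pics/w1z.png

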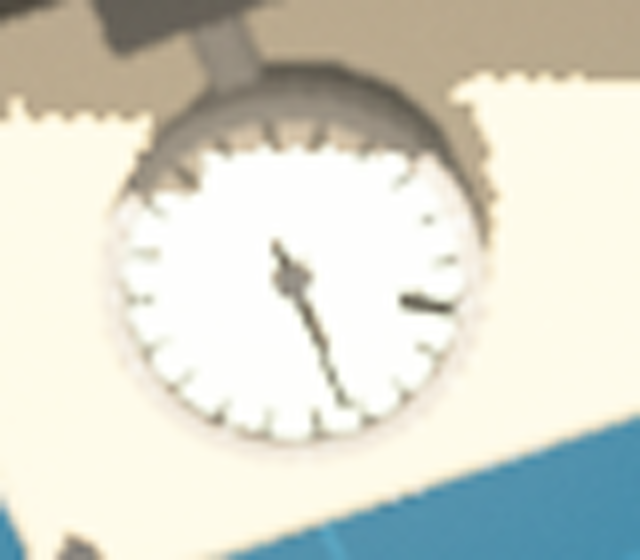

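```bash
python3 - <<'E'
from bench import *
from h import *
import pickle
s=pickle.load(open("pics/w1.pkl","rb")); c=calibration("wrist"); pose=(s["ee_pos"],s["eef_rot"])
up=lambda u,v:[(u+.5)/8-.5+270,(v+.5)/8-.5+180]
W=atz(c,[up(292,278),up(345,405),up(428,304),up(300,265)],[.075,.075,.075,.075],pose); print(W.round(4))
d=W[1:3]-W[0]; an=np.degrees(np.arctan2(d[:,1],d[:,0])); print(an,an[1]-an[0],np.linalg.norm(d,axis=1))
A=Rn.from_quat(s["eef_rot"]).as_matrix(); print(A.T@(W[0]-pose[0])/.025, A.round(3))
E
```

```text
[[ 0.6388 -0.1515  0.075 ]
 [ 0.6583 -0.1529  0.075 ]
 [ 0.6498 -0.1365  0.075 ]
 [ 0.6376 -0.1497  0.075 ]]
[-4.13197218 53.79431038] 57.92628256340209 [0.01951531 0.01859902]
[ 6.51510351 -0.82092331  1.11331036] [[-0.008  0.422  0.907]
 [-0.002  0.907 -0.422]
 [-1.    -0.005 -0.007]]
```

Request:
arm_command(targets=[0,0,0,0,-0.41,0.56,1,0,0,0,0,-0.41,0.56,1,-0.152,0,0,0,0,0,1,-0.152,0,0,0,0,0,1,-0.152,0,0,0,0,0,1,-0.152,0,0,0,0,0,1,-0.152,0,0,0,0,0,1,-0.152,0,0,0,0,0,1,0,0,0,0,0,0,1])

```text
time: 2.95
ee_pos: [0.6403, -0.1651, 0.2324]
eef_rot: [-0.108, 0.705, 0.104, 0.693]
ft_force: [-0.1, -1.3, 0.6]
width: 0.0868
```

```bash
python3 look.py w2; python3 - <<'E'
import cv2
im=cv2.imread("pics/w2.png")
cv2.imwrite("pics/w2z.png",cv2.resize(im[150:270,230:410],None,fx=4.4,fy=4.4,interpolation=cv2.INTER_CUBIC))
E
```

```text
2.95 [ 0.6403 -0.1651  0.2324] [-0.081  0.439  0.361  1.376 -0.142  1.367  2.151] [-0.1 -1.3  0.6] 0.0868
[[-0.017, -0.296, 0.955], [-0.008, 0.955, 0.296], [-1.0, -0.003, -0.018]] yaw_y 107.24
```

View pics/w2z.png

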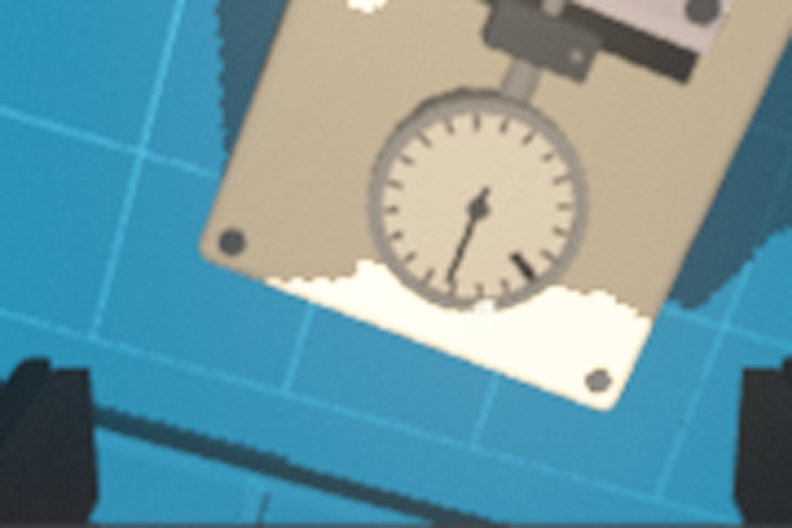

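```bash
cat > go.py <<'E'
from bench import *
from h import *
import sys
def go(pos,yaw,R=None):
    s=read_state(); A=Rn.from_quat(s["eef_rot"]).as_matrix()
    y=np.radians(yaw); T=np.array([[0,np.cos(y),np.sin(y)],[0,np.sin(y),-np.cos(y)],[-1,0,0]])
    if abs(np.linalg.det(T)-1)>1e-6: print("det",np.linalg.det(T))
    rv=Rn.from_matrix(A.T@T).as_rotvec(); d=np.array(pos)-s["ee_pos"]
    print("pos",s["ee_pos"].round(4),"yaw",np.degrees(np.arctan2(A[1,1],A[0,1])).round(2),"turn",(rv/(np.pi/4)).round(3),"shift now-frame",(A.T@d/.025).round(3),"shift target-frame",(T.T@d/.025).round(3),"ft",s["ft_force"].round(1),"tq",s["torque"].round(2),"w",round(s["width"],4),"q7",s["joint_positions"][6].round(2),"t",s["time"])
if __name__=="__main__":
    v=list(map(float,sys.argv[1:])); go(v[:3],v[3])
E
python3 - <<'E'
from bench import *
from h import *
import pickle
s=pickle.load(open("pics/w2.pkl","rb")); c=calibration("wrist"); pose=(s["ee_pos"],s["eef_rot"])
up=lambda u,v:[(u+.5)/4.4-.5+230,(v+.5)/4.4-.5+150]
W=atz(c,[up(478,207),up(450,282),up(527,270)],.075,pose); print(W.round(4))
d=W[1:3]-W[0]; an=np.degrees(np.arctan2(d[:,1],d[:,0])); print(an,an[1]-an[0],np.linalg.norm(d,axis=1))
E
python3 go.py .639 -.151 .075 105
```

```text
[[ 0.639  -0.1518  0.075 ]
 [ 0.6586 -0.1525  0.075 ]
 [ 0.6502 -0.1359  0.075 ]]
[-1.9088853  54.71801525] 56.626900545748384 [0.01961715 0.01951719]
pos [ 0.6403 -0.1651  0.2323] yaw 106.83 turn [ 0.041 -0.023  0.004] shift now-frame [6.288 0.573 0.229] shift target-frame [6.292 0.556 0.096] ft [ 0.4 -0.5  0.7] tq [ 0.06 -0.   -0.01] w 0.0872 q7 2.14 t 3.0
```

Request:
arm_command(targets=[0.04,-0.023,0,0,0.56,0.1,1,0,0,0,0.7,0,0,1,0,0,0,0.7,0,0,1,0,0,0,0.7,0,0,1,0,0,0,0.7,0,0,1,0,0,0,0.7,0,0,1,0,0,0,0.7,0,0,1,0,0,0,0.3,0,0,1,0,0,0,0,0,0,1])

```text
time: 3.75
ee_pos: [0.639, -0.1499, 0.1155]
eef_rot: [-0.078, 0.702, 0.075, 0.704]
ft_force: [-0.7, -1.1, -0.2]
width: 0.0872
```

```bash
python3 go.py .639 -.1515 .075 105
```

```text
pos [ 0.639  -0.1499  0.1155] yaw 102.41 turn [-0.058  0.003  0.005] shift now-frame [ 1.619 -0.059 -0.018] shift target-frame [ 1.619 -0.064 -0.017] ft [-0.7 -1.1 -0.2] tq [ 0.05  0.07 -0.06] w 0.0872 q7 2.07 t 3.75
```

Request:
arm_command(targets=[-0.058,0,0,0.5,-0.06,-0.02,1,0,0,0,0.5,0,0,1,0,0,0,0.4,0,0,1,0,0,0,0.1,0,0,1,0,0,0,0,0,0,1])

```text
time: 4.17
ee_pos: [0.6405, -0.1515, 0.0787]
eef_rot: [-0.091, 0.7, 0.088, 0.703]
ft_force: [0.4, -1.1, 0.6]
width: 0.0872
```

```bash
python3 go.py .639 -.1515 .075 105; python3 look.py s3 side
```

```text
pos [ 0.6405 -0.1515  0.0787] yaw 104.48 turn [-0.011  0.006  0.006] shift now-frame [ 0.148  0.016 -0.059] shift target-frame [ 0.148  0.016 -0.058] ft [ 0.4 -1.1  0.6] tq [0.09 0.   0.03] w 0.0872 q7 2.12 t 4.1667
4.1667 [ 0.6405 -0.1515  0.0787] [-0.084  0.544  0.33   1.565 -0.191  1.058  2.119] [ 0.4 -1.1  0.6] 0.0872
[[0.006, -0.25, 0.968], [-0.003, 0.968, 0.25], [-1.0, -0.005, 0.005]] yaw_y 104.48
```

View pics/s3.png

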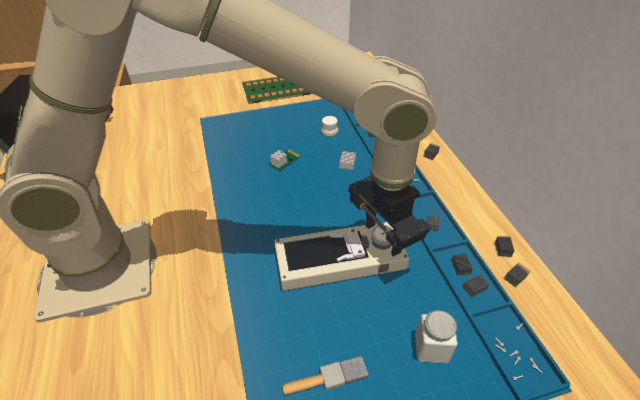

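Request:
arm_command(targets=[0,0,0,0.13,0.01,-0.06,1,0,0,0,0,0,0,0.4,0,0,0,0,0,0,0.4,0,0,0,0,0,0,0.4,0,0,0,0,0,0,0.4,0,0,0,0,0,0,0.4], newtons=12)

```text
time: 4.72
ee_pos: [0.6402, -0.1519, 0.0781]
eef_rot: [-0.09, 0.698, 0.087, 0.705]
ft_force: [-0.4, -0.0, 0.2]
width: 0.0614
```

```bash
python3 go.py .639 -.1515 .075 47.5; python3 look.py w4
```

```text
pos [ 0.6402 -0.1519  0.0781] yaw 104.38 turn [1.264 0.014 0.002] shift now-frame [ 0.124  0.028 -0.045] shift target-frame [ 0.124 -0.022 -0.047] ft [-0.4 -0.   0.2] tq [ 0.04 -0.04  0.01] w 0.0614 q7 2.12 t 4.7167
4.7167 [ 0.6402 -0.1519  0.0781] [-0.084  0.542  0.33   1.569 -0.192  1.052  2.118] [-0.4 -0.   0.2] 0.0614
[[0.01, -0.248, 0.969], [-0.004, 0.969, 0.248], [-1.0, -0.006, 0.008]] yaw_y 104.38
```

View pics/w4.png

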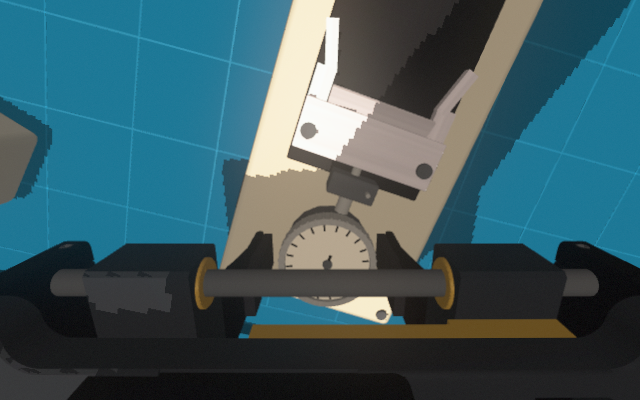

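Request:
arm_command(targets=[0,0,0,0.2,0.03,-0.05,0.4,0,0,0,0,0,0,0.4,0,0,0,0,0,0,0.4,0,0,0,0,0,0,0.4])

```text
time: 5.1
ee_pos: [0.6398, -0.1505, 0.0738]
eef_rot: [-0.09, 0.697, 0.087, 0.706]
ft_force: [-0.2, 0.5, 1.8]
width: 0.0513
```

```bash
python3 go.py .639 -.1515 .075 47.5
```

```text
pos [ 0.6398 -0.1505  0.0738] yaw 104.42 turn [ 1.265  0.016 -0.   ] shift now-frame [-0.049 -0.03  -0.041] shift target-frame [-0.049 -0.051  0.002] ft [-0.2  0.5  1.8] tq [ 0.13  0.12 -0.02] w 0.0513 q7 2.12 t 5.1
```

Request:
arm_command(targets=[0.13,0,0,0,0,0,0.4,0.13,0,0,0,0,0,0.4,0.13,0,0,0,0,0,0.4,0.13,0,0,0,0,0,0.4,0.13,0,0,0,0,0,0.4,0.13,0,0,0,0,0,0.4,0.13,0,0,0,0,0,0.4,0.13,0,0,0,0,0,0.4,0.13,0,0,0,0,0,0.4,0,0,0,0,0,0,0.4])

```text
time: 5.93
ee_pos: [0.6398, -0.1507, 0.0738]
eef_rot: [0.246, 0.659, -0.246, 0.667]
ft_force: [0.5, -0.9, 2.0]
width: 0.0514
```

```bash
python3 go.py .639 -.1515 .075 47.1; python3 look.py w5; python3 look.py s5 side;python3 - <<'E'
import cv2
im=cv2.imread("pics/s5.png")
cv2.imwrite("pics/s5z.png",cv2.resize(im[190:290,330:430],None,fx=6,fy=6,interpolation=cv2.INTER_CUBIC))
E
```

```text
pos [ 0.6398 -0.1507  0.0738] yaw 49.29 turn [ 0.049  0.014 -0.007] shift now-frame [-0.047 -0.046 -0.003] shift target-frame [-0.046 -0.046 -0.002] ft [ 0.5 -0.9  2. ] tq [-0.23  0.13 -0.05] w 0.0514 q7 1.25 t 5.9333
5.9333 [ 0.6398 -0.1507  0.0738] [-0.228  0.578  0.528  1.585 -0.322  1.054  1.247] [ 0.5 -0.9  2. ] 0.0514
[[0.012, 0.652, 0.758], [-0.003, 0.758, -0.652], [-1.0, 0.005, 0.011]] yaw_y 49.29
5.9833 [ 0.6398 -0.1507  0.0738] [-0.227  0.578  0.527  1.585 -0.321  1.054  1.252] [ 0.  -1.   0.3] 0.0514
[[0.012, 0.648, 0.762], [-0.003, 0.762, -0.648], [-1.0, 0.005, 0.011]] yaw_y 49.63
```

View pics/w5.png

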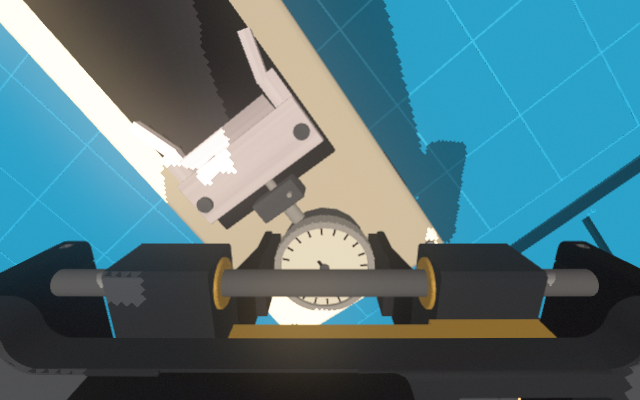

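View pics/s5z.png

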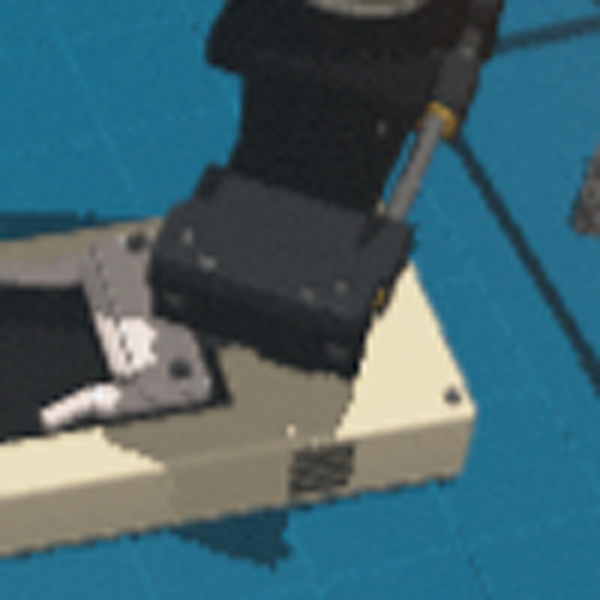

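Request:
arm_command(targets=[0.055,0,0,0,0,0,0.4,0,0,0,0,0,0,0.4,0,0,0,0,0,0,0.4,0,0,0,0,0,0,0.4])

```text
time: 6.37
ee_pos: [0.6398, -0.1506, 0.0739]
eef_rot: [0.254, 0.656, -0.253, 0.664]
ft_force: [-0.1, 0.8, 0.7]
width: 0.0513
```

```bash
python3 go.py .639 -.1515 .075 47.1
```

```text
pos [ 0.6398 -0.1506  0.0739] yaw 48.01 turn [ 0.02   0.014 -0.008] shift now-frame [-0.045 -0.047 -0.001] shift target-frame [-0.045 -0.048 -0.   ] ft [-0.1  0.8  0.7] tq [-0.25  0.13 -0.02] w 0.0513 q7 1.23 t 6.3667
```

Request:
arm_command(targets=[0,0,0,0,0,0,1,0,0,0,0,0,0,1,0,0,0,0,0,0,1,0,0,0,0,0,0,1,0,0,0,0,0,0,1,0,0,0,-0.5,0,0,1,0,0,0,-0.9,0,0,1,0,0,0,-0.9,0,0,1,0,0,0,-0.9,0,0,1,0,0,0,-0.9,0,0,1,0,0,0,-0.5,0,0,1])

```text
time: 7.28
ee_pos: [0.6358, -0.1501, 0.1936]
eef_rot: [0.252, 0.659, -0.252, 0.663]
ft_force: [0.2, 0.0, 0.7]
width: 0.0871
```

```bash
python3 go.py .639 -.1515 .075 47.1; python3 look.py w6;python3 - <<'E'
import cv2
im=cv2.imread("pics/w6.png")
cv2.imwrite("pics/w6z.png",cv2.resize(im[160:270,260:390],None,fx=6,fy=5.4,interpolation=cv2.INTER_CUBIC)[:600])
E
```

```text
pos [ 0.6358 -0.1501  0.1936] yaw 48.26 turn [ 0.026  0.006 -0.003] shift now-frame [4.746 0.033 0.108] shift target-frame [4.745 0.046 0.131] ft [0.2 0.  0.7] tq [ 0.01 -0.04 -0.07] w 0.0871 q7 1.19 t 7.2833
7.2833 [ 0.6358 -0.1501  0.1936] [-0.263  0.462  0.58   1.48  -0.258  1.271  1.186] [0.2 0.  0.7] 0.0871
[[0.005, 0.666, 0.746], [-0.002, 0.746, -0.666], [-1.0, 0.002, 0.005]] yaw_y 48.26
```

View pics/w6z.png

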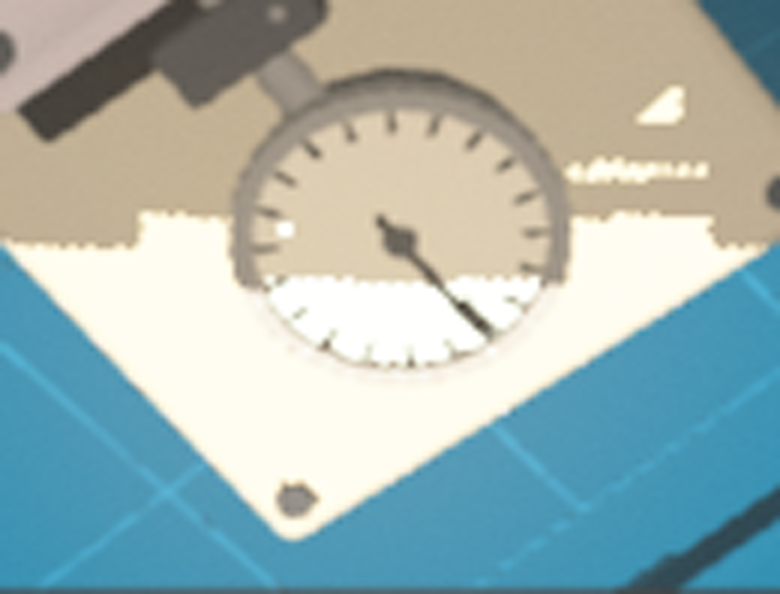

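Request:
arm_command(targets=[0,0,0,-0.05,0.49,-0.97,1,0,0,0,-0.05,0.49,-0.97,1,0,0,0,-0.05,0.49,-0.97,1,0,0,0,-0.05,0.49,-0.97,1,0,0,0,-0.05,0.49,-0.97,1,0,0,0,-0.05,0.49,-0.97,1,0,0,0,-0.05,0.49,-0.97,1,0,0,0,-0.05,0.49,-0.97,1,0,0,0,-0.05,0.49,-0.97,1,0,0,0,-0.05,0.49,-0.97,1,0,0,0,-0.05,0.49,-0.97,1,0,0,0,0,0.49,-0.97,1])

```text
time: 8.33
ee_pos: [0.5152, 0.1561, 0.2196]
eef_rot: [0.258, 0.651, -0.255, 0.667]
ft_force: [0.9, 1.1, -0.1]
width: 0.0869
```

```bash
python3 go.py .4814 .2437 .2 32.5
```

```text
pos [0.5152 0.1561 0.2196] yaw 47.45 turn [ 0.332  0.022 -0.018] shift now-frame [ 0.742  1.658 -3.38 ] shift target-frame [ 0.786  0.743 -3.681] ft [ 0.9  1.1 -0.1] tq [-0.02 -0.02 -0.05] w 0.0869 q7 0.49 t 8.3333
```

Request:
arm_command(targets=[0.11,0.007,-0.006,0.1,0,0,1,0.11,0.007,-0.006,0.1,0,0,1,0.11,0.007,-0.006,0.1,0,0,1,0,0,0,0,0.18,-0.92,1,0,0,0,0,0.18,-0.92,1,0,0,0,0,0.18,-0.92,1,0,0,0,0,0,0,1])

```text
time: 8.92
ee_pos: [0.4862, 0.2304, 0.2178]
eef_rot: [0.344, 0.619, -0.34, 0.619]
ft_force: [-0.6, 0.7, 0.3]
width: 0.0868
```

```bash
python3 go.py .4814 .2437 .2 32.5; python3 look.py w7; python3 - <<'E'
import cv2
im=cv2.imread("pics/w7.png")
cv2.imwrite("pics/w7z.png",cv2.resize(im[130:265,230:430],None,fx=4,fy=4,interpolation=cv2.INTER_CUBIC))
E
```

```text
pos [0.4862 0.2304 0.2178] yaw 32.21 turn [-0.006 -0.003 -0.007] shift now-frame [ 0.713  0.115 -0.551] shift target-frame [ 0.711  0.122 -0.552] ft [-0.6  0.7  0.3] tq [-0.02  0.02 -0.01] w 0.0868 q7 0.09 t 8.9167
8.9167 [0.4862 0.2304 0.2178] [-0.888  0.152  0.402  1.754 -0.066  1.243  0.093] [-0.6  0.7  0.3] 0.0868
[[0.003, 0.846, 0.533], [0.005, 0.533, -0.846], [-1.0, 0.005, -0.003]] yaw_y 32.21
```

View pics/w7z.png

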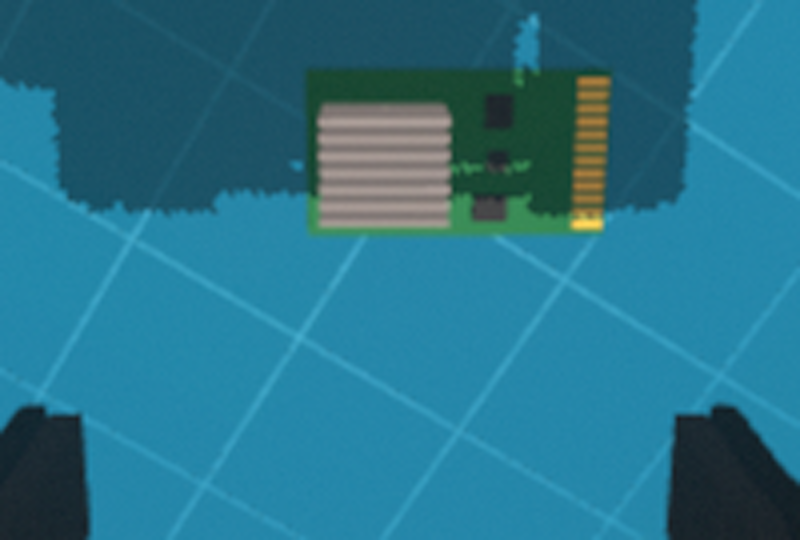

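```bash
python3 - <<'E'
from bench import *
from h import *
import pickle
from scipy.optimize import least_squares
s=pickle.load(open("pics/w7.pkl","rb")); c=calibration("wrist"); pose=(s["ee_pos"],s["eef_rot"])
up=lambda u,v:[(u+.5)/4-.5+230,(v+.5)/4-.5+130]
px=[up(307,69),up(610,71),up(603,234),up(307,235)]
M=np.array([[-.045,.025,.006],[.045,.025,.006],[.045,-.025,.006],[-.045,-.025,.006]])
H=np.array([[-.04,-.015,.036],[-.004,-.015,.036],[-.004,.015,.036],[-.04,.015,.036]]); hp=[up(317,227),up(451,227),up(450,103),up(318,103)]
P=np.r_[M,H]; px=np.array(px+hp)
def tf(p): cc,ss=np.cos(p[2]),np.sin(p[2]); return np.c_[p[0]+cc*P[:,0]-ss*P[:,1],p[1]+ss*P[:,0]+cc*P[:,1],P[:,2]]
r=least_squares(lambda p:(proj(c,tf(p),pose)-px).ravel(),[.5,.25,.56]); print(r.x.round(4),np.degrees(r.x[2]),r.fun.reshape(-1,2).round(2))
a=r.x[2]; print("hs",r.x[:2]-.022*np.array([np.cos(a),np.sin(a)]))
E
```

```text
[0.4987 0.2552 0.5536] 31.72123606383163 [[-0.49 -1.25]
 [ 0.82 -1.04]
 [-0.1  -0.25]
 [-0.18 -1.1 ]
 [ 0.34 -1.3 ]
 [-0.67 -1.03]
 [ 0.31  2.93]
 [-0.04  2.63]]
hs [0.48000705 0.2436202 ]
```

```bash
python3 go.py .480 .244 .035 32
```

```text
pos [0.4873 0.2281 0.218 ] yaw 32.11 turn [ 0.002 -0.002 -0.007] shift now-frame [ 7.32   0.051 -0.684] shift target-frame [ 7.318  0.09  -0.694] ft [-0.9  0.2  0.5] tq [-0.07 -0.01  0.02] w 0.0871 q7 0.09 t 8.9667
```

Request:
arm_command(targets=[0,0,-0.007,0,0.09,-0.7,1,0,0,0,0.8,0,0,1,0,0,0,0.8,0,0,1,0,0,0,0.8,0,0,1,0,0,0,0.8,0,0,1,0,0,0,0.8,0,0,1,0,0,0,0.8,0,0,1,0,0,0,0,0,0,1])

```text
time: 9.63
ee_pos: [0.4852, 0.2389, 0.1001]
eef_rot: [0.347, 0.616, -0.342, 0.619]
ft_force: [0.3, -0.4, -0.5]
width: 0.0868
```

```bash
python3 go.py .480 .244 .035 32; python3 look.py w8
```

```text
pos [0.4852 0.2389 0.1001] yaw 31.74 turn [-0.006  0.001 -0.012] shift now-frame [ 2.601 -0.092 -0.283] shift target-frame [ 2.602 -0.067 -0.282] ft [ 0.3 -0.4 -0.5] tq [-0.16  0.13  0.06] w 0.0868 q7 0.11 t 9.6333
9.6333 [0.4852 0.2389 0.1001] [-0.876  0.281  0.383  1.876 -0.123  0.998  0.113] [ 0.3 -0.4 -0.5] 0.0868
[[0.008, 0.85, 0.526], [0.004, 0.526, -0.85], [-1.0, 0.009, 0.001]] yaw_y 31.74
```

View pics/w8.png

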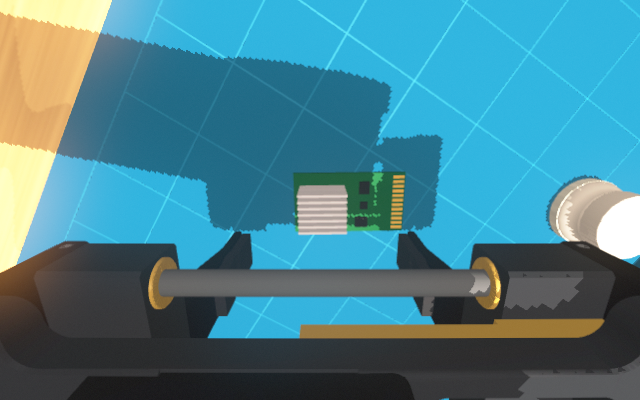

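```bash
python3 - <<'E'
from bench import *
from h import *
import pickle
s=pickle.load(open("pics/w8.pkl","rb")); c=calibration("wrist"); pose=(s["ee_pos"],s["eef_rot"])
im=cv2.imread("pics/w8.png"); cv2.imwrite("pics/w8z.png",cv2.resize(im[160:250,280:420],None,fx=5,fy=5,interpolation=cv2.INTER_CUBIC))
W=atz(c,[(297,234),(347,234),(347,186),(298,186)],.036,pose);print(W.round(4),W.mean(0))
print(np.linalg.norm(W[1]-W[0]),np.linalg.norm(W[2]-W[1]))
W=atz(c,[(294,172),(404,173),(402,231)],.006,pose);print(W.round(4)); print(np.degrees(np.arctan2(*(W[1]-W[0])[[1,0]])))
E
```

```text
[[0.4729 0.2205 0.036 ]
 [0.5043 0.2398 0.036 ]
 [0.4844 0.2703 0.036 ]
 [0.4551 0.2522 0.036 ]] [0.47918708 0.24569361 0.036     ]
0.03683953793514865 0.03642940175701484
[[0.4485 0.2529 0.006 ]
 [0.5235 0.2982 0.006 ]
 [0.5515 0.257  0.006 ]]
31.17498117111911
```

View pics/w8z.png

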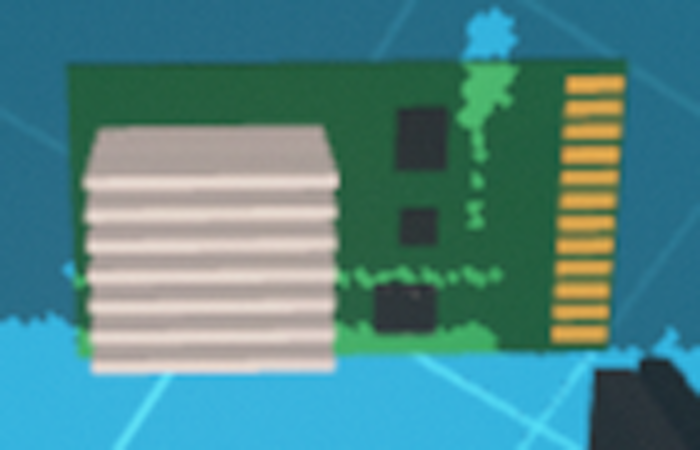

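Request:
arm_command(targets=[0,0,-0.01,0.3,-0.04,-0.26,1,0,0,0,0.6,0,0,1,0,0,0,0.6,0,0,1,0,0,0,0.6,0,0,1,0,0,0,0.3,0,0,1,0,0,0,0,0,0,1])

```text
time: 10.18
ee_pos: [0.4863, 0.2472, 0.0477]
eef_rot: [0.349, 0.615, -0.341, 0.619]
ft_force: [0.4, -0.1, -0.8]
width: 0.087
```

```bash
python3 go.py .480 .2435 .035 31.7
```

```text
pos [0.4863 0.2472 0.0477] yaw 31.61 turn [-0.002 -0.    -0.017] shift now-frame [ 0.503 -0.3   -0.008] shift target-frame [ 0.507 -0.293 -0.008] ft [ 0.4 -0.1 -0.8] tq [-0.07  0.04  0.02] w 0.087 q7 0.13 t 10.1833
```

Request:
arm_command(targets=[0,0,-0.017,0.2,-0.3,0,1,0,0,0,0.3,0,0,1,0,0,0,0,0,0,1])

```text
time: 10.43
ee_pos: [0.4806, 0.244, 0.0367]
eef_rot: [0.345, 0.617, -0.344, 0.617]
ft_force: [0.5, -0.1, -0.8]
width: 0.0872
```

```bash
python3 go.py .480 .2435 .035 31.7; python3 look.py w9
```

```text
pos [0.4806 0.244  0.0367] yaw 31.62 turn [-0.002 -0.001 -0.002] shift now-frame [ 0.068 -0.03   0.006] shift target-frame [ 0.068 -0.03   0.005] ft [ 0.5 -0.1 -0.8] tq [-0.05  0.05  0.01] w 0.0872 q7 0.13 t 10.4333
10.4333 [0.4806 0.244  0.0367] [-0.863  0.375  0.359  1.916 -0.169  0.879  0.134] [ 0.5 -0.1 -0.8] 0.0872
[[0.001, 0.852, 0.524], [0.001, 0.524, -0.852], [-1.0, 0.001, -0.001]] yaw_y 31.62
```

View pics/w9.png

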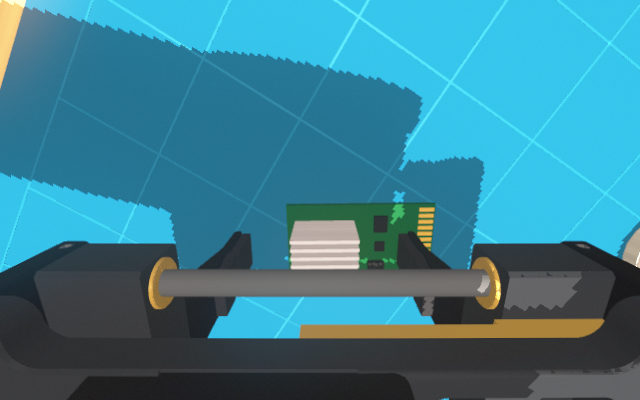

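Request:
arm_command(targets=[0,0,0,0.05,-0.03,0,0.2,0,0,0,0,0,0,0.2,0,0,0,0,0,0,0.2,0,0,0,0,0,0,0.2,0,0,0,0,0,0,0.2,0,0,0,0,0,0,0.2,0,0,0,0,0,0,0.2,0,0,0,0,0,0,0.2,0,0,0,0,0,0,0.2,0,0,0,0,0,0,0.2,0,0,0,0,0,0,0.2], newtons=25)

```text
time: 11.4
ee_pos: [0.4813, 0.2442, 0.0377]
eef_rot: [0.347, 0.617, -0.343, 0.618]
ft_force: [-0.3, -0.1, 0.2]
width: 0.0359
```

```bash
python3 go.py .480 .2435 .15 31.7; python3 look.py w10
```

```text
pos [0.4813 0.2442 0.0377] yaw 31.6 turn [-0.002 -0.001 -0.006] shift now-frame [-4.49  -0.036 -0.007] shift target-frame [-4.49e+00 -5.80e-02 -3.00e-03] ft [-0.3 -0.1  0.2] tq [-0.07  0.06 -0.03] w 0.0359 q7 0.13 t 11.4
11.4 [0.4813 0.2442 0.0377] [-0.863  0.372  0.36   1.916 -0.169  0.877  0.134] [-0.3 -0.1  0.2] 0.0359
[[0.004, 0.852, 0.524], [0.003, 0.524, -0.852], [-1.0, 0.005, -0.001]] yaw_y 31.6
```

View pics/w10.png

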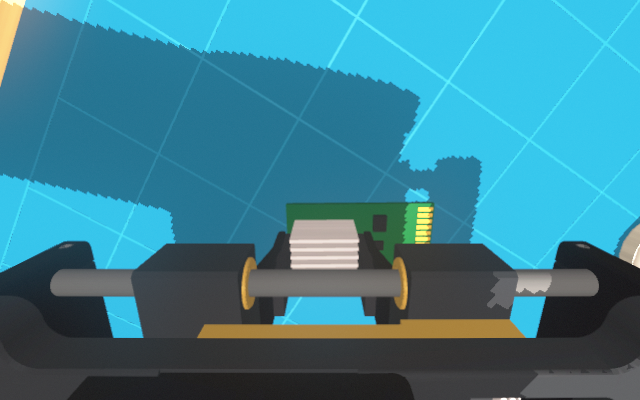

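Request:
arm_command(targets=[0,0,0,-0.4,0,0,0.2,0,0,0,-0.8,0,0,0.2,0,0,0,-0.9,0,0,0.2,0,0,0,-0.9,0,0,0.2,0,0,0,-0.9,0,0,0.2,0,0,0,-0.8,0,0,0.2,0,0,0,-0.4,0,0,0.2,0,0,0,0,-0.3,0.4,0.2,0,0,0,0,-0.6,0.9,0.2,0,0,0,0,-0.67,0.97,0.2,0,0,0,0,-0.67,0.97,0.2,0,0,0,0,-0.67,0.97,0.2])

```text
time: 12.45
ee_pos: [0.4702, 0.1132, 0.1708]
eef_rot: [0.342, 0.619, -0.342, 0.618]
ft_force: [0.9, -1.4, -0.5]
width: 0.0357
```

```bash
python3 go.py .4618 -.137 .14 -4.3
```

```text
pos [0.4702 0.1132 0.1708] yaw 32.13 turn [ 0.81  -0.001  0.001] shift now-frame [ 1.222 -5.608  8.299] shift target-frame [ 1.23   0.416 10.006] ft [ 0.9 -1.4 -0.5] tq [-0.12 -0.01 -0.03] w 0.0357 q7 0.27 t 12.45
```

Request:
arm_command(targets=[0.135,0,0,0,0,0,0.2,0.135,0,0,0,0,0,0.2,0.135,0,0,0,0,0,0.2,0.135,0,0,0,0,0,0.2,0.135,0,0,0,0,0,0.2,0.135,0,0,0,0,0,0.2,0,0,0,0.1,0.05,0.8,0.2,0,0,0,0.1,0.05,0.95,0.2,0,0,0,0.1,0.05,0.95,0.2,0,0,0,0.1,0.05,0.95,0.2,0,0,0,0.1,0.05,0.95,0.2])

```text
time: 13.37
ee_pos: [0.4522, -0.0221, 0.1468]
eef_rot: [-0.523, -0.473, 0.534, -0.467]
ft_force: [-0.3, -0.5, -1.4]
width: 0.0362
```

```bash
python3 go.py .4618 -.137 .14 -4.3
```

```text
pos [ 0.4522 -0.0221  0.1468] yaw -6.68 turn [-0.053  0.008  0.021] shift now-frame [0.289 0.922 4.52 ] shift target-frame [0.272 0.729 4.556] ft [-0.3 -0.5 -1.4] tq [-0.07  0.03  0.02] w 0.0362 q7 -0.15 t 13.3667
```

Request:
arm_command(targets=[-0.053,0.008,0.02,0,0.1,0.7,0.2,0,0,0,0,0.1,0.9,0.2,0,0,0,0,0.1,0.9,0.2,0,0,0,0,0.1,0.8,0.2,0,0,0,0,0.1,0.5,0.2,0,0,0,0,0,0,0.2])

```text
time: 13.87
ee_pos: [0.4469, -0.1319, 0.1404]
eef_rot: [-0.518, -0.481, 0.523, -0.477]
ft_force: [-0.8, 0.1, -1.4]
width: 0.0357
```

```bash
python3 go.py .4618 -.137 .14 -4.3; python3 look.py w11; python3 look.py s11 side
```

```text
pos [ 0.4469 -0.1319  0.1404] yaw -4.73 turn [-0.01   0.002  0.012] shift now-frame [0.009 0.61  0.156] shift target-frame [0.014 0.609 0.16 ] ft [-0.8  0.1 -1.4] tq [-0.09  0.05  0.  ] w 0.0357 q7 0.17 t 13.8667
13.8667 [ 0.4469 -0.1319  0.1404] [-0.524  0.073  0.748  2.021 -0.054  1.076  0.165] [-0.8  0.1 -1.4] 0.0357
[[-0.009, 0.997, -0.082], [-0.001, -0.082, -0.997], [-1.0, -0.009, 0.001]] yaw_y -4.73
13.9167 [ 0.4467 -0.1308  0.1402] [-0.525  0.073  0.746  2.022 -0.053  1.076  0.163] [-0.6 -0.8 -1.8] 0.0358
[[-0.01, 0.997, -0.082], [-0.0, -0.082, -0.997], [-1.0, -0.01, 0.001]] yaw_y -4.71
```

View pics/w11.png

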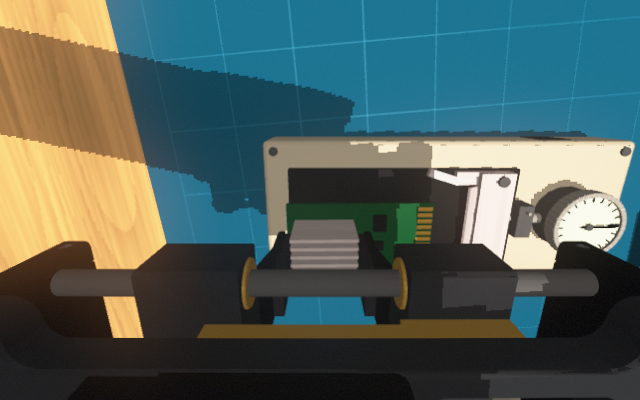

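View pics/s11.png

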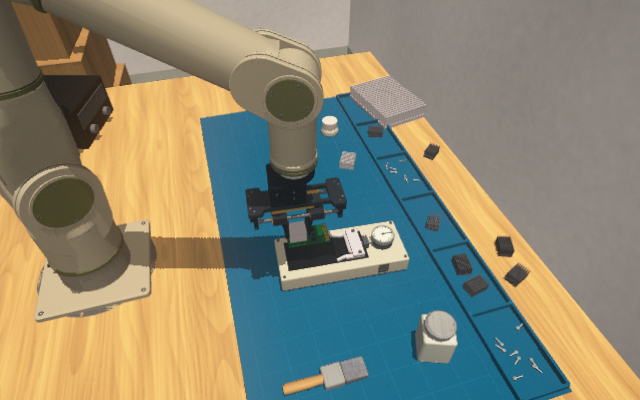

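```bash
python3 - <<'E'
import cv2
im=cv2.imread("pics/w11.png")
cv2.imwrite("pics/w11a.png",cv2.resize(im[125:275,255:455],None,fx=4,fy=4,interpolation=cv2.INTER_CUBIC))
cv2.imwrite("pics/w11b.png",cv2.resize(im[125:275,440:640],None,fx=4,fy=4,interpolation=cv2.INTER_CUBIC))
E
```

```text
(no output)
```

View pics/w11a.png

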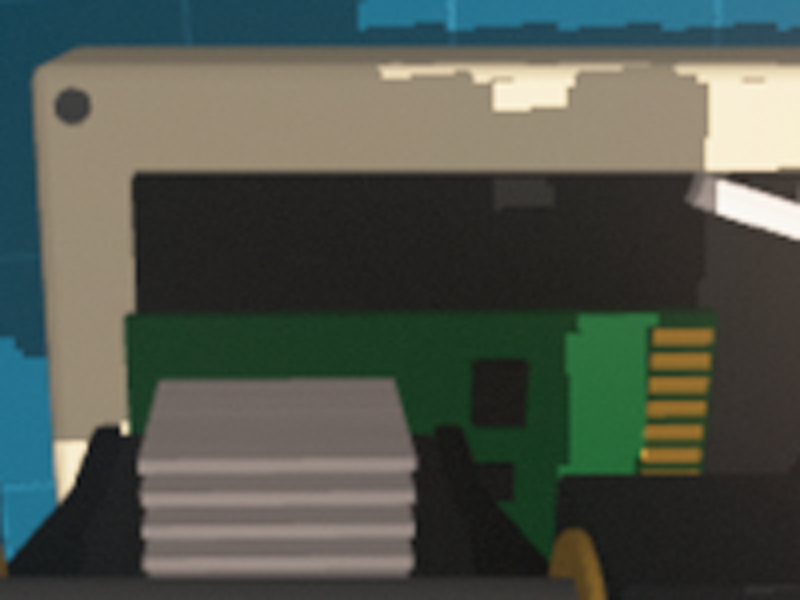

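View pics/w11b.png

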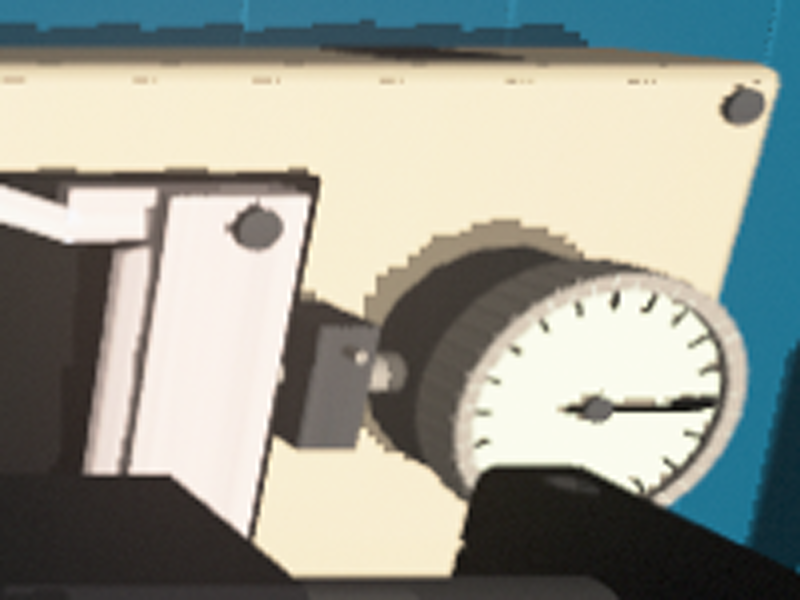

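```bash
python3 - <<'E'
from bench import *
from h import *
import pickle
s=pickle.load(open("pics/w11.pkl","rb")); c=calibration("wrist"); pose=(s["ee_pos"],s["eef_rot"])
a=lambda u,v:[(u+.5)/4-.5+255,(v+.5)/4-.5+125]; b=lambda u,v:[(u+.5)/4-.5+440,(v+.5)/4-.5+125]
W=atz(c,[a(100,64),b(720,64),a(135,174),a(690,172),b(597,408),b(715,403)],[.048,.048,.053,.053,.075,.075],pose)
ang=lambda i,j:np.degrees(np.arctan2(*(W[j]-W[i])[[1,0]]))
print(W.round(4)); print("edge yaw",ang(0,1),"plate yaw",ang(2,3),"needle",ang(4,5))
y=np.radians(-4.4)
for yw in (-4.0,-4.4,-4.8):
    y=np.radians(yw);R=np.array([[np.cos(y),-np.sin(y)],[np.sin(y),np.cos(y)]])
    print(yw,"jig frame origin est:",[ (W[i][:2]-R@np.array(p)).round(4).tolist() for i,p in ((2,(-.125,.039)),(4,(.098,0)))], "edge y", (R.T@W[0][:2])[1]-.06,(R.T@W[1][:2])[1]-.06,"plate",(R.T@W[2][:2])[1]-.039,(R.T@W[3][:2])[1]-.039, "fit origin y",(R.T@np.array([.5416,-.1425]))[1])
M=atz(c,[a(126,314),a(716,312),a(126,440)],.1087,pose); print(M.round(4), "mod yaw",np.degrees(np.arctan2(*(M[1]-M[0])[[1,0]])),np.linalg.norm(M[1]-M[0]))
A=Rn.from_quat(pose[1]).as_matrix(); print("tool",((M-pose[0])@A).round(4))
E
```

```text
[[ 0.4165 -0.0738  0.048 ]
 [ 0.6755 -0.0944  0.048 ]
 [ 0.4215 -0.0946  0.053 ]
 [ 0.5277 -0.1027  0.053 ]
 [ 0.6396 -0.1514  0.075 ]
 [ 0.661  -0.1521  0.075 ]]
edge yaw -4.56553771297429 plate yaw -4.364010149854722 needle -1.918360562979641
-4.0 jig frame origin est: [[0.5435, -0.1422], [0.5418, -0.1446]] edge y -0.10452583213171059 -0.10708968176402298 plate -0.10399113147915995 -0.10466766822891391 fit origin y -0.10437277098220668
-4.4 jig frame origin est: [[0.5431, -0.1431], [0.5418, -0.1439]] edge y -0.10158788525423529 -0.102338357054714 plate -0.10100800271147584 -0.10094111276775802 fit origin y -0.10052899155885114
-4.8 jig frame origin est: [[0.5428, -0.1439], [0.5419, -0.1432]] edge y -0.09864791144190448 -0.0975849688336127 plate -0.0980218517612198 -0.09721153838415171 fit origin y -0.0966803124942723
[[ 0.4258 -0.1059  0.1087]
 [ 0.5139 -0.1126  0.1087]
 [ 0.4234 -0.1263  0.1087]] mod yaw -4.314858079845525 0.08835129820506142
tool [[ 0.0318 -0.0229 -0.0242]
 [ 0.031   0.0654 -0.0248]
 [ 0.0319 -0.0236 -0.0037]]
```

```bash
python3 go.py .4523 -.1357 .093 -4.6
```

```text
pos [ 0.4471 -0.1293  0.1403] yaw -4.61 turn [-0.     0.001  0.012] shift now-frame [1.89  0.246 0.237] shift target-frame [1.893 0.228 0.239] ft [-0.2  0.8 -1.6] tq [-0.03 -0.   -0.03] w 0.0356 q7 0.16 t 13.9667
```

Request:
arm_command(targets=[0,0,0.015,0,0.23,0.24,0.2,0,0,0,0.5,0,0,0.2,0,0,0,0.6,0,0,0.2,0,0,0,0.5,0,0,0.2,0,0,0,0.1,0,0,0.2,0,0,0,0,0,0,0.2])

```text
time: 14.47
ee_pos: [0.4537, -0.1323, 0.0953]
eef_rot: [0.519, 0.48, -0.516, 0.483]
ft_force: [0.3, 0.2, -1.1]
width: 0.0358
```

```bash
python3 go.py .4523 -.1357 .0885 -4.6; python3 look.py w12
```

```text
pos [ 0.4537 -0.1323  0.0953] yaw -4.16 turn [ 0.01  -0.002 -0.007] shift now-frame [ 0.273 -0.048  0.141] shift target-frame [ 0.273 -0.045  0.141] ft [ 0.3  0.2 -1.1] tq [-0.11  0.07 -0.01] w 0.0358 q7 0.24 t 14.4667
14.4667 [ 0.4537 -0.1323  0.0953] [-0.497  0.162  0.742  2.059 -0.136  0.962  0.244] [ 0.3  0.2 -1.1] 0.0358
[[0.006, 0.997, -0.073], [0.001, -0.073, -0.997], [-1.0, 0.006, -0.001]] yaw_y -4.16
```

View pics/w12.png

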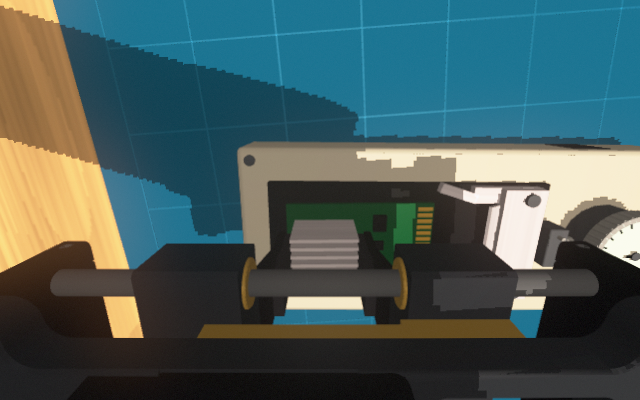

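Request:
arm_command(targets=[0.01,0,0,0,-0.04,0.14,0.2,0,0,0,0.2,0,0,0.2,0,0,0,0.06,0,0,0.2,0,0,0,0,0,0,0.2])

```text
time: 14.85
ee_pos: [0.4538, -0.1356, 0.0905]
eef_rot: [0.522, 0.478, -0.517, 0.481]
ft_force: [-0.2, 0.3, -0.9]
width: 0.0361
```

```bash
python3 go.py .4523 -.1357 .0885 -4.6; python3 look.py w13; python3 - <<'E'
import cv2
im=cv2.imread("pics/w13.png")
cv2.imwrite("pics/w13a.png",cv2.resize(im[150:290,240:440],None,fx=4,fy=4,interpolation=cv2.INTER_CUBIC))
E
```

```text
pos [ 0.4538 -0.1356  0.0905] yaw -4.58 turn [ 0.    -0.003 -0.011] shift now-frame [ 0.077 -0.061  0.01 ] shift target-frame [ 0.078 -0.061  0.01 ] ft [-0.2  0.3 -0.9] tq [-0.06  0.08  0.03] w 0.0361 q7 0.25 t 14.85
14.85 [ 0.4538 -0.1356  0.0905] [-0.488  0.172  0.744  2.063 -0.147  0.948  0.253] [-0.2  0.3 -0.9] 0.0361
[[0.009, 0.997, -0.08], [0.001, -0.08, -0.997], [-1.0, 0.009, -0.002]] yaw_y -4.58
```

View pics/w13a.png

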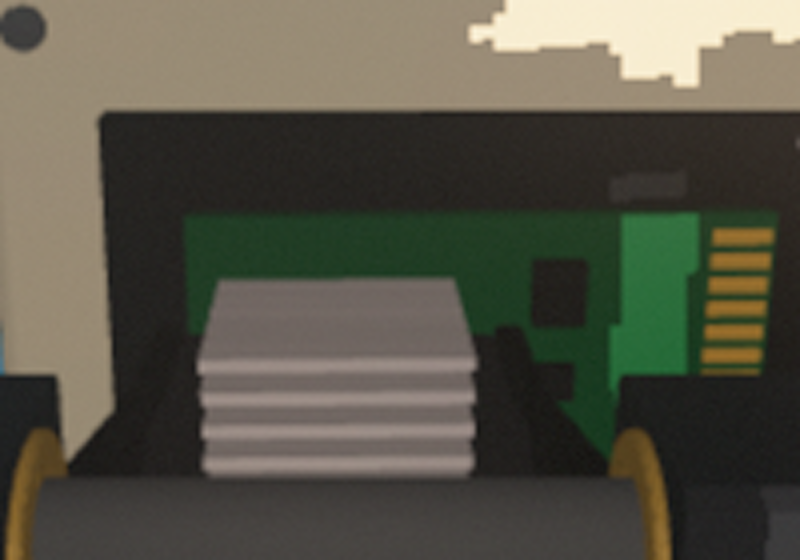

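```bash
python3 - <<'E'
from bench import *
from h import *
import pickle
s=pickle.load(open("pics/w13.pkl","rb")); c=calibration("wrist"); pose=(s["ee_pos"],s["eef_rot"])
a=lambda u,v:[(u+.5)/4-.5+240,(v+.5)/4-.5+150]
zb=s["ee_pos"][2]-.0317
W=atz(c,[a(104,113),a(780,112),a(185,214),a(775,213)],[.053,.053,zb,zb],pose)
y=np.radians(-4.45);R=np.array([[np.cos(y),-np.sin(y)],[np.sin(y),np.cos(y)]])
print((W[:,:2]@R).round(4),zb)
ang=lambda i,j:np.degrees(np.arctan2(*(W[j]-W[i])[[1,0]]));print(ang(0,1),ang(2,3))
E
```

```text
[[ 0.4279 -0.0613]
 [ 0.5305 -0.0615]
 [ 0.4403 -0.0756]
 [ 0.5291 -0.0758]] 0.05875005374003656
-4.54827511315902 -4.585800470079396
```

Request:
arm_command(targets=[0,0,0,0.08,0,-0.01,0.2,0,0,0,0.04,0,0,0.2,0,0,0,0,0,0,0.2], newtons=35)

```text
time: 15.15
ee_pos: [0.4542, -0.1353, 0.0878]
eef_rot: [0.523, 0.478, -0.517, 0.482]
ft_force: [-0.5, 0.2, 0.5]
width: 0.0359
```

```bash
python3 go.py .5105 -.14 .0877 -4.55
```

```text
pos [ 0.4542 -0.1353  0.0878] yaw -4.58 turn [-0.001 -0.003 -0.012] shift now-frame [0.027 2.259 0.01 ] shift target-frame [0.005 2.259 0.011] ft [-0.5  0.2  0.5] tq [-0.07  0.31  0.03] w 0.0359 q7 0.26 t 15.15
```

Request:
arm_command(targets=[0,0,0,0,0.25,0.01,0.2,0,0,0,0,0.3,0,0.2,0,0,0,0,0.3,0,0.2,0,0,0,0,0.3,0,0.2,0,0,0,0,0.15,0,0.2,0,0,0,0,0,0,0.2])

```text
time: 15.65
ee_pos: [0.4904, -0.1381, 0.0881]
eef_rot: [0.522, 0.478, -0.516, 0.482]
ft_force: [-0.2, 0.7, -0.7]
width: 0.0361
```

```bash
python3 go.py .5105 -.14 .0877 -4.55; python3 look.py w14; python3 - <<'E'
import cv2
im=cv2.imread("pics/w14.png")
cv2.imwrite("pics/w14a.png",cv2.resize(im[150:290,270:470],None,fx=4,fy=4,interpolation=cv2.INTER_CUBIC))
E
```

```text
pos [ 0.4904 -0.1381  0.0881] yaw -4.53 turn [ 0.    -0.003 -0.013] shift now-frame [0.024 0.809 0.013] shift target-frame [0.016 0.809 0.012] ft [-0.2  0.7 -0.7] tq [-0.07  0.08 -0.01] w 0.0361 q7 0.3 t 15.65
15.65 [ 0.4904 -0.1381  0.0881] [-0.453  0.269  0.725  1.978 -0.222  0.962  0.301] [-0.2  0.7 -0.7] 0.0361
[[0.01, 0.997, -0.079], [0.002, -0.079, -0.997], [-1.0, 0.01, -0.003]] yaw_y -4.53
```

View pics/w14a.png

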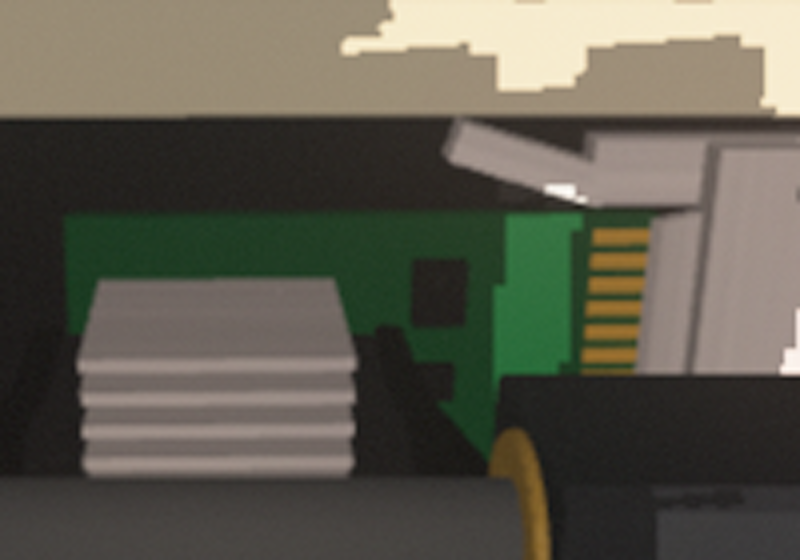

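Request:
arm_command(targets=[0,0,-0.006,0.01,0.2,0.01,0.2,0,0,0,0,0.2,0,0.2,0,0,0,0,0.15,0,0.2,0,0,0,0,0,0,0.2])

```text
time: 16.03
ee_pos: [0.5039, -0.1397, 0.0879]
eef_rot: [0.521, 0.48, -0.518, 0.48]
ft_force: [-0.4, 1.2, -1.2]
width: 0.0358
```

```bash
python3 go.py .5105 -.14 .0877 -4.55
```

```text
pos [ 0.5039 -0.1397  0.0879] yaw -4.57 turn [-0.    -0.004 -0.004] shift now-frame [ 0.008  0.264 -0.011] shift target-frame [ 0.007  0.264 -0.011] ft [-0.4  1.2 -1.2] tq [-0.08  0.1  -0.01] w 0.0358 q7 0.32 t 16.0333
```

Request:
arm_command(targets=[0,0,0,0,0.12,0,0.2,0,0,0,0,0.12,0,0.2,0,0,0,0,0.05,0,0.2])

```text
time: 16.28
ee_pos: [0.5091, -0.1404, 0.0879]
eef_rot: [0.52, 0.481, -0.519, 0.478]
ft_force: [-10.0, 3.5, 9.8]
width: 0.0357
```

```bash
python3 go.py .5105 -.14 .0877 -4.55
```

```text
pos [ 0.5091 -0.1404  0.0879] yaw -4.63 turn [-0.002 -0.006  0.003] shift now-frame [ 0.008  0.055 -0.019] shift target-frame [ 0.008  0.055 -0.019] ft [-10.    3.5   9.8] tq [0.46 1.69 0.06] w 0.0357 q7 0.32 t 16.2833
```

Request:
arm_command(targets=[0,0,0,0,0.05,0,0.2,0,0,0,0,0.05,0,0.2])

```text
time: 16.45
ee_pos: [0.5094, -0.1404, 0.0882]
eef_rot: [-0.52, -0.483, 0.52, -0.476]
ft_force: [-11.2, 2.4, 12.5]
width: 0.036
```

```bash
python3 go.py .5105 -.14 .0877 -4.55; python3 look.py w15; python3 look.py s15 side;  python3 look.py t15 top; python3 - <<'E'
import cv2
im=cv2.imread("pics/w15.png")
cv2.imwrite("pics/w15a.png",cv2.resize(im[150:290,300:500],None,fx=4,fy=4,interpolation=cv2.INTER_CUBIC))
a=cv2.resize(cv2.imread("pics/s15.png")[200:290,270:420],None,fx=5,fy=5,interpolation=cv2.INTER_CUBIC)
cv2.imwrite("pics/s15a.png",a)
E
```

```text
pos [ 0.5094 -0.1404  0.0882] yaw -4.66 turn [-0.003 -0.008  0.01 ] shift now-frame [ 0.021  0.042 -0.017] shift target-frame [ 0.021  0.042 -0.017] ft [-11.2   2.4  12.5] tq [ 0.26  1.89 -0.01] w 0.036 q7 0.32 t 16.45
16.45 [ 0.5094 -0.1404  0.0882] [-0.425  0.33   0.712  1.915 -0.26   0.998  0.323] [-11.2   2.4  12.5] 0.036
[[-0.007, 0.997, -0.081], [0.007, -0.081, -0.997], [-1.0, -0.008, -0.007]] yaw_y -4.66
16.5 [ 0.5094 -0.1403  0.0882] [-0.425  0.33   0.712  1.915 -0.261  0.998  0.323] [-11.    3.4  11.2] 0.0353
[[-0.008, 0.997, -0.081], [0.007, -0.081, -0.997], [-1.0, -0.008, -0.007]] yaw_y -4.67
16.55 [ 0.5094 -0.1404  0.0882] [-0.425  0.33   0.712  1.915 -0.261  0.998  0.323] [-10.    2.3  11.3] 0.0361
[[-0.007, 0.997, -0.081], [0.007, -0.081, -0.997], [-1.0, -0.008, -0.007]] yaw_y -4.67
```

View pics/w15.png

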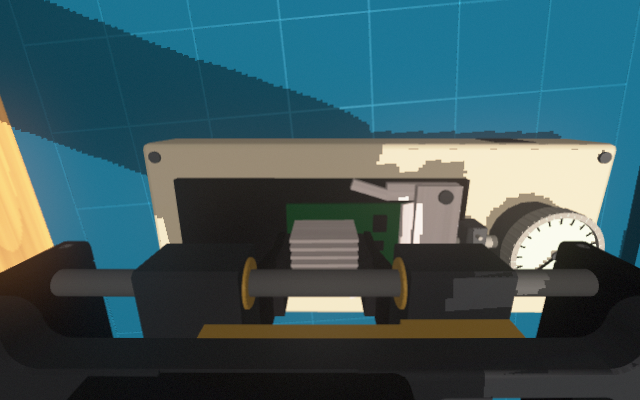

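View pics/s15a.png

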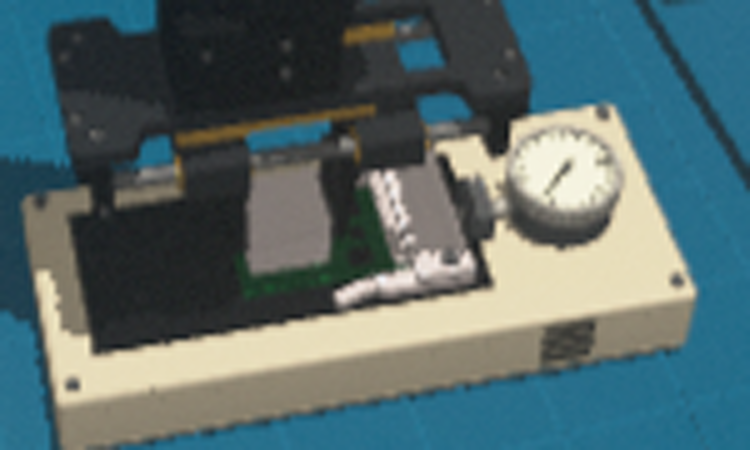

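```bash
python3 - <<'E'
from bench import *
from h import *
S=calibration("side")
y=np.radians(-4.5);R=np.array([[np.cos(y),-np.sin(y)],[np.sin(y),np.cos(y)]])
for d in (None,0,-90,-104,-120,-138,-150):
    j=np.array([.098,0]) if d is None else np.array([.098+.019*np.cos(np.radians(d)),.019*np.sin(np.radians(d))])
    w=R@j+[.542,-.1432]; p=proj(S,[w[0],w[1],.075])[0]; print(d,p.round(2),((p-[270,200])*5+2).round(0))
im=cv2.imread("pics/s15.png"); cv2.imwrite("pics/s15b.png",cv2.resize(im[220:255,365:400],None,fx=16,fy=16,interpolation=cv2.INTER_CUBIC))
im=cv2.imread("pics/w15.png"); cv2.imwrite("pics/w15b.png",cv2.resize(im[195:285,480:620],None,fx=5,fy=5,interpolation=cv2.INTER_CUBIC))
E
```

```text
None [382.73 234.25] [566. 173.]
0 [390.74 232.93] [606. 167.]
-90 [385.34 240.57] [579. 205.]
-104 [383.29 240.71] [568. 206.]
-120 [380.92 240.4 ] [557. 204.]
-138 [378.43 239.47] [544. 199.]
-150 [377.   238.56] [537. 195.]
```

View pics/s15b.png

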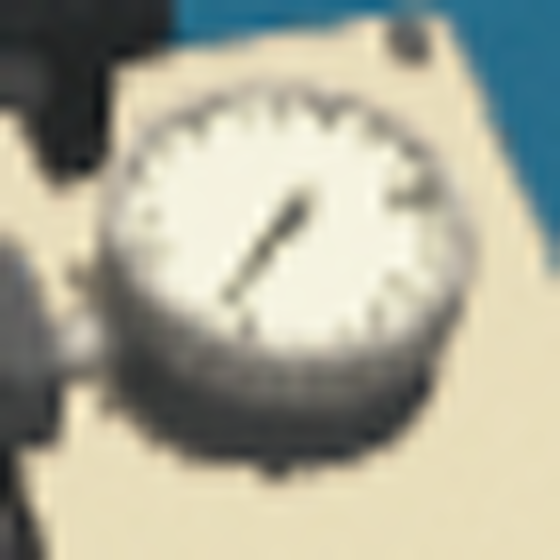

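View pics/w15b.png

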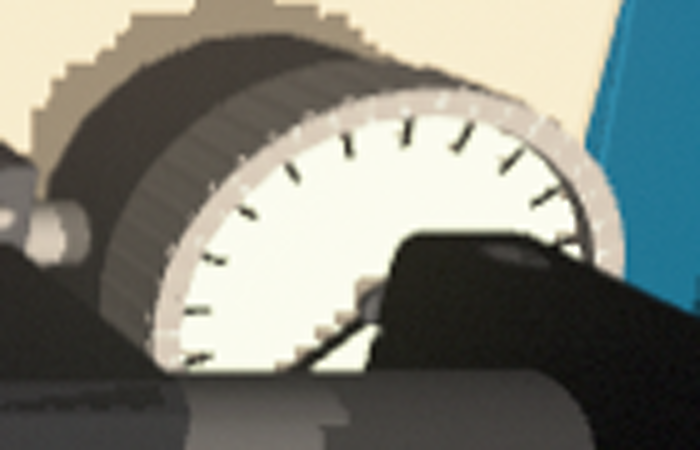

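Request:
arm_command(targets=[0,0,0.008,0,0.05,0,0.2,0,0,0,0,0.05,0,0.2,0,0,0,0,0.05,0,0.2,0,0,0,0,0.05,0,0.2,0,0,0,0,0.05,0,0.2])

```text
time: 17.02
ee_pos: [0.5097, -0.1404, 0.0887]
eef_rot: [-0.52, -0.485, 0.521, -0.472]
ft_force: [-10.2, 2.7, 10.4]
width: 0.0359
```

```bash
python3 go.py .5105 -.14 .0877 -4.55; for i in 1 2 3 4; do python3 look.py s16_$i side; done; python3 - <<'E'
import cv2,numpy as np
im=cv2.imread("pics/s16_4.png"); a=cv2.resize(im[220:255,365:400],None,fx=12,fy=12,interpolation=cv2.INTER_CUBIC)
b=cv2.resize(im[215:275,300:380],None,fx=7,fy=7,interpolation=cv2.INTER_CUBIC); cv2.imwrite("pics/s16a.png",b); cv2.imwrite("pics/s16b.png",a)
E
```

```text
pos [ 0.5097 -0.1404  0.0887] yaw -4.79 turn [-0.005 -0.015  0.019] shift now-frame [ 0.04   0.03  -0.017] shift target-frame [ 0.04   0.03  -0.018] ft [-10.2   2.7  10.4] tq [0.19 1.75 0.04] w 0.0359 q7 0.33 t 17.0167
17.0167 [ 0.5097 -0.1404  0.0887] [-0.419  0.336  0.71   1.907 -0.267  1.009  0.327] [-10.2   2.7  10.4] 0.0359
[[-0.014, 0.996, -0.084], [0.013, -0.083, -0.996], [-1.0, -0.015, -0.012]] yaw_y -4.79
17.0667 [ 0.5098 -0.1404  0.0887] [-0.419  0.336  0.71   1.907 -0.267  1.009  0.328] [-10.3   1.9  10.8] 0.036
[[-0.014, 0.996, -0.084], [0.013, -0.083, -0.996], [-1.0, -0.015, -0.012]] yaw_y -4.79
17.1167 [ 0.5097 -0.1404  0.0887] [-0.419  0.336  0.71   1.907 -0.267  1.009  0.327] [-10.    2.5  11.5] 0.0355
[[-0.014, 0.996, -0.084], [0.013, -0.083, -0.996], [-1.0, -0.015, -0.012]] yaw_y -4.79
17.1667 [ 0.5097 -0.1404  0.0887] [-0.419  0.336  0.71   1.907 -0.267  1.009  0.327] [-10.6   1.6  11.3] 0.0357
[[-0.014, 0.996, -0.084], [0.013, -0.083, -0.996], [-1.0, -0.015, -0.012]] yaw_y -4.79
```

View pics/s16a.png

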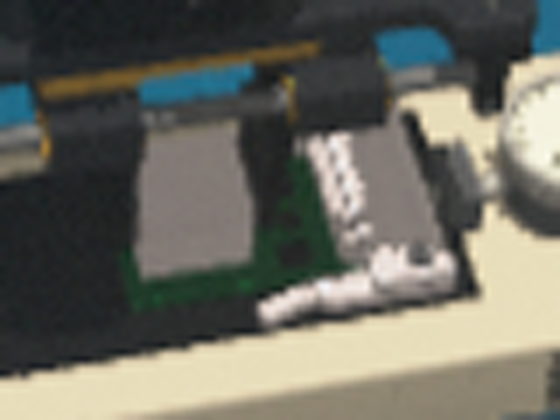

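View pics/s16b.png

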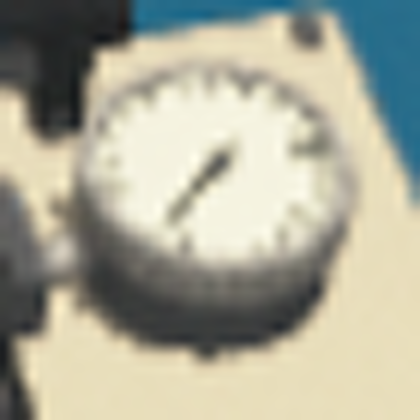

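Request:
arm_command(targets=[0.005,0.01,0.03,0.02,0.05,0,0.2,0,0,0.02,0,0.05,0,0.2])

```text
time: 17.38
ee_pos: [0.5091, -0.1403, 0.0877]
eef_rot: [0.531, 0.478, -0.512, 0.477]
ft_force: [-8.5, 2.6, 12.7]
width: 0.0358
```

```bash
python3 go.py .5105 -.14 .0877 -4.55
```

```text
pos [ 0.5091 -0.1403  0.0877] yaw -5.05 turn [-0.011 -0.027 -0.022] shift now-frame [ 0.002  0.057 -0.017] shift target-frame [ 0.001  0.057 -0.017] ft [-8.5  2.6 12.7] tq [0.32 2.76 0.27] w 0.0358 q7 0.33 t 17.3833
```

Request:
arm_command(targets=[-0.011,-0.027,-0.012,0,0.05,-0.01,0.2,0,0,0.004,0,0.05,0,0.2])

```text
time: 17.55
ee_pos: [0.5091, -0.1403, 0.0877]
eef_rot: [0.522, 0.478, -0.518, 0.481]
ft_force: [-6.6, 1.7, 4.9]
width: 0.0357
```

```bash
python3 go.py .5105 -.14 .0877 -4.55
```

```text
pos [ 0.5091 -0.1403  0.0877] yaw -4.62 turn [-0.002 -0.001 -0.009] shift now-frame [ 0.001  0.057 -0.017] shift target-frame [ 0.     0.057 -0.017] ft [-6.6  1.7  4.9] tq [ 0.53  1.45 -0.09] w 0.0357 q7 0.32 t 17.55
```

Request:
arm_command(targets=[0,0,0.003,0,0.07,0,0.2])

```text
time: 17.63
ee_pos: [0.5091, -0.1404, 0.0876]
eef_rot: [0.522, 0.478, -0.518, 0.48]
ft_force: [-14.1, 0.6, 12.7]
width: 0.0355
```

```bash
python3 go.py .5105 -.14 .0877 -4.55; for i in 1 2 3 4 5 6; do python3 look.py s17_$i side|head -1; done; python3 go.py .5105 -.14 .0877 -4.55; python3 look.py t17 top; python3 - <<'E'
import cv2,numpy as np
im=cv2.imread("pics/s17_6.png"); a=cv2.resize(im[220:255,365:400],None,fx=12,fy=12,interpolation=cv2.INTER_CUBIC)
b=cv2.resize(im[215:275,300:380],None,fx=7,fy=7,interpolation=cv2.INTER_CUBIC); cv2.imwrite("pics/s17.png",np.hstack([a,cv2.resize(b,(375,420))]))
E
```

```text
pos [ 0.5091 -0.1404  0.0876] yaw -4.65 turn [-0.002 -0.002 -0.007] shift now-frame [-0.002  0.053 -0.021] shift target-frame [-0.003  0.053 -0.021] ft [-14.1   0.6  12.7] tq [ 0.41  2.85 -0.03] w 0.0355 q7 0.32 t 17.6333
17.6333 [ 0.5091 -0.1404  0.0876] [-0.432  0.319  0.714  1.928 -0.254  0.979  0.318] [-14.1   0.6  12.7] 0.0355
17.6833 [ 0.5092 -0.1404  0.0877] [-0.432  0.319  0.714  1.928 -0.254  0.979  0.318] [-10.4   1.9  10. ] 0.0357
17.7333 [ 0.5092 -0.1404  0.0876] [-0.432  0.319  0.714  1.928 -0.254  0.979  0.318] [-10.9   1.7  11. ] 0.0358
17.7833 [ 0.5092 -0.1404  0.0876] [-0.432  0.319  0.714  1.928 -0.254  0.979  0.318] [-10.5   1.9  11.1] 0.0356
17.8333 [ 0.5092 -0.1404  0.0877] [-0.432  0.319  0.714  1.928 -0.254  0.979  0.318] [-10.5   1.6  11.3] 0.0355
17.8833 [ 0.5092 -0.1404  0.0876] [-0.432  0.319  0.714  1.928 -0.254  0.979  0.318] [-10.7   1.6   9.6] 0.036
pos [ 0.5092 -0.1405  0.0877] yaw -4.66 turn [-0.003 -0.003 -0.007] shift now-frame [-0.001  0.052 -0.022] shift target-frame [-0.002  0.052 -0.022] ft [-11.3   2.   10.3] tq [0.37 2.27 0.06] w 0.0357 q7 0.32 t 17.9333
17.9333 [ 0.5092 -0.1405  0.0877] [-0.432  0.319  0.714  1.928 -0.254  0.979  0.318] [-11.3   2.   10.3] 0.0357
[[0.006, 0.997, -0.081], [0.002, -0.081, -0.997], [-1.0, 0.005, -0.002]] yaw_y -4.66
```

View pics/s17.png

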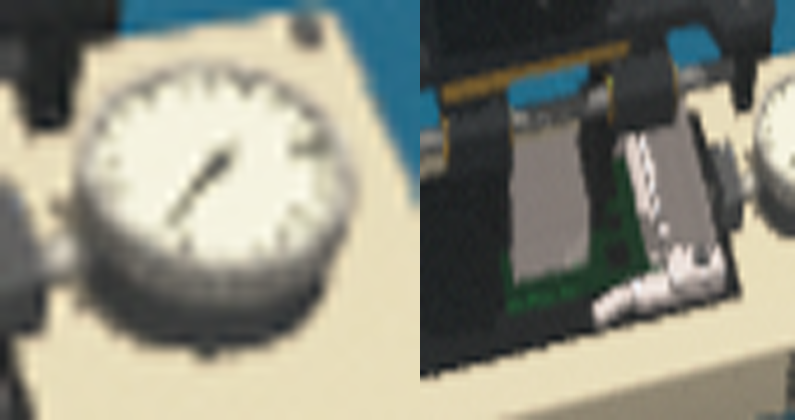

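View pics/t17.png

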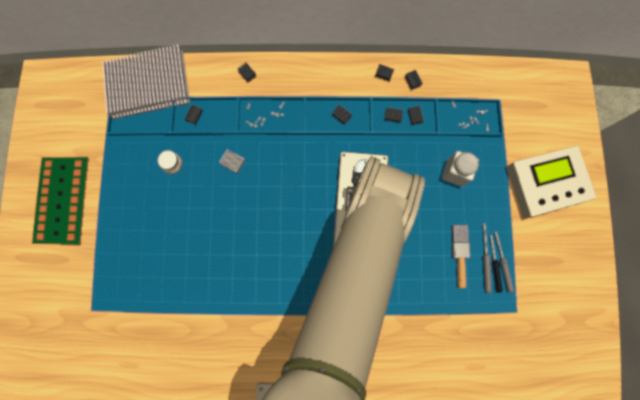

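The needle has swung about 138° and the module is steady, flat and square. The bystanders haven't moved, so I'm handing in the job.

```bash
python3 -c "
from bench import *
print(close_job()); s=read_state(); print(s['time'],s['ee_pos'],s['ft_force'],s['width'])"
```

```text
the job is handed in; nothing more can be done
None
the job is handed in; nothing more can be done
```

I zeroed the bezel, then laid the module flat in the nest and slid it home. I handed the job in at about 18 s while still holding it pressed against the contacts.

- **Bezel:** I turned it about 56° clockwise. A wrist picture taken afterwards, with nothing on the contacts, showed the zero mark under the needle. A second one just before insertion showed the same.
- **Module home:** The needle has swung to about 138° clockwise (read to about 6° in the side picture), which is where it should be with the module home. The push stayed at about 10.5 N over the last 0.3 s, more than the roughly 5 N of the contacts alone, so the module is also pressing on the stops.
- **Flat and square:** By the tool pose, tilt was well under 1° and yaw matched the jig within about 0.2°. The grip was 36 mm wide, set to 35 N. The contact edge is hidden under the lip, so I inferred its position from the needle, the force and the tool position.
- **Bystanders:** In the last top picture they had not visibly moved.
- **What went wrong on the way:** The first few pushes slowly tipped the tool by about 1°. I corrected this before the final push. The contact edge still presses down on the nest floor with about 10 N, but nothing was moving.

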